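Open the tinning pot with the lid lifter

TASK

The tinning pot on the wire bench is hot: take the lid lifter from its rest, hook the pot's lid by its loop handle, lift it off and carry it level, without swinging or dropping it, to the middle of the round cooling stand. Unhook and put the lifter back in its rest the way it stood. Keep the robot itself off the lid, the pot and its clear guard, and leave the flux bottle, the reel and the blue carton where they are.

Things in the scene. Friction and masses are not known exactly. Their poses are not given: they have to be found in the camera images.
- pot: Tinning pot, fixed: blue round housing 136 mm across, 50 mm high; open dark steel well, 96 mm inside, 112 mm outside, rim 65 mm above the bench. Origin: centre of its underside. A black panel with a red knob marks its front (-x side, reaching x = -84). A clear guard hangs over it.
- pot_guard (a point): Centre of the underside of the pot's clear level guard, 205 mm above the bench, axes as the pot's. The guard, steel-edged, reaches 45 mm to the front (-x), 44 mm to the back, 58 mm to each side; its top is 212 mm above the bench. Two 8 mm rods hold it at the back, at x = +40, y = -50 and +50. Front and sides are open.
- lid: Loose hot lid, 0.16 to 0.26 kg: steel disc 120 mm across, 6 mm thick (z 6 to 12), with a boss 86 mm across below (z 0 to 6) that drops loosely into the well. Origin: centre of the boss's underside, z up; 59 mm above the bench when on the pot. A copper loop handle stands on it. Its x axis points to within 0.3 rad of the pot's x axis.
- lid_bar (a point): Centre of the top bar of the lid's loop handle, 56 mm above the lid's origin. The loop is of 8 mm round bar in the lid's plane x = 0: straight level top bar along y, uprights at y = -35 and +35. The window under the bar is 62 mm wide and 40 mm high. Hung from the bar, the lid swings freely like a pendulum, so quick starts and stops tip it.
- lifter: Loose lid lifter, 0.22 kg, of dark steel flat bar 24 mm wide (along y). Origin: centre of the underside of its level foot; z up both in the rest and in use. Foot: x -16 to +18, z 0 to 6. At its front a tongue turns up to z = 16, reaching x = 24. At its back the 8 mm thick shank rises, leaning 35 degrees back to -x. The hooked bar lies on the foot's top (z = 6).
- lifter_grip (a point): Centre of the lifter's orange grip, at x = -97, z = 122 in its frame, axes as the lifter's. A flat block in line with the shank: 90 mm long along (-0.574, 0, 0.819), 50 mm wide along y, 14 mm thick along (0.819, 0, 0.574). Pinch it across the 14 mm, fingers pointing down along the shank.
- rest: Lifter's rest, fixed: aluminium base 8 mm thick, x -100 to +35, y -45 to +45, with a lip 17 mm high at x = 30 to 37. Origin: at bench level under the foot's place. The standing lifter's origin is at (0, 0, 8), its axes parallel to the rest's. It lifts out straight up and goes back straight down.
- rest_bar (a point): Middle of the rest's 8 mm round steel crossbar (along y, 68 mm long), at x = -68, z = 74 in the rest's frame. The shank leans on it from the front, between two 6 mm prongs at y = -22 and +22 that rise 30 mm along (0.819, 0, 0.574) and flare outwards at the ends.
- stand: Cooling stand, fixed: round flat terracotta slab with a white top, 132 mm across, 30 mm high. Origin: centre of its underside.
- flux: Bystander, loose: amber bottle, 60 mm across, 125 mm high. Origin: centre of its underside.
- reel: Bystander, loose: white plastic wire reel standing on its flange, 68 mm across, 60 mm high. Origin: centre of its underside.
- carton: Bystander, loose: blue open carton 60 x 50 mm, 50 mm high, with black sleeves standing in it up to 62 mm. Origin: centre of its underside.
There are look-alikes about, which are no part of the job. What is meant by the lid is not purple, and is the smaller of those in its own colour.

How it is judged:
By the outcome, as a careful person would: the job done as asked, in the order asked, and still so for the second after the job is handed in, with the robot touching nothing.
It also fails if it takes over 69 s, if anything falls off the work surface, if the arm or the gripper's body presses on something with over 40 N, if the wrist force passes 120 N, or if a joint passes its speed limit or range.

ROBOT

A 6-joint arm with a two-finger parallel gripper is mounted at the origin on the work surface. World frame = base frame: x ahead of the robot, y to its left, z up, the work surface at z = 0. Lengths are in mm, angles in rad, forces in N, time in s.
With the tool pointing down it reaches from about 350 to 875 mm from the base axis. Payload 4.2 kg.
Tool frame: the origin (TCP) lies midway between the tips of the shut fingers; the grasp point (between the pads) lies 19 mm behind it (arm.grip_point_offset is the distance from the TCP to the grasp point, in mm); z points along the fingers, x is the direction in which the jaws open and shut, and the axes are right-handed (so a half turn about z gives the same grasp; the last joint's range is limited). The gripper opens to 85 mm and grips with 20 to 120 N. Pads are 22 mm wide; open, the fingers measure 114 mm over their backs; the gripper's body (76 mm by 85 mm) begins 54 mm behind the grasp point. The pads swing forward as they close: fully open they stand 13 mm farther back than shut.
Start: joints at [-0.965, 0.385, 0.008, 0, -1.194, -0.259], TCP at [212.446, -587.764, 231.312] pointing down, gripper open.
Joint ranges: [-3.14, 3.14], [-1.21, 2.06], [-1.07, 1.41], [-3.16, 2.05], [-2.99, -0.16], [-3.1, 3.1]. Speed limits (rad/s): [2.79, 2.79, 3.14, 3.14, 3.14, 3.14].

INTERFACE

Orientations are given as a unit quaternion [x, y, z, w].
In Python, from bench import arm gives the robot as it stands.
- The arm moves only by the tool move_arm, never from a script. Its argument "targets" is a list of rows, each a list of 7 numbers: the shift along the tool's x, y, z in cm, then the turn, a rotation vector about the tool's x, y, z in degrees, then the closure in counts, from 0 (fully open) to 255 (shut). In form: [[x, y, z, wx, wy, wz, grip], ...]. A call has 1 to 20 rows; each row is the pose to reach, as a shift and turn from the pose commanded when the call began, along the tool's axes at that moment; what a row does not reach only later rows make up. A row lasts 1/8 s, in which the tool goes at most 62.5 mm and 10.7 degrees, less where a joint would pass 70% of its speed; a pose out of reach is approached as far as the arm can. A call with a gripper value outside its range is refused whole. The fingers move at their own pace and stop on an object; the grip force is fixed at half the most. Time passes only in rows, so rows that repeat a pose let the fingers close. It gives the time, the measured TCP pose, the force and the opening at its end, in the units of the state.
- arm.read_state(): the state, without advancing time (a new reading comes with each control period).
- arm.get_image(name): name is "side" or "top"; returns (picture, depth): 420x560x3 uint8, blue, green, red; 420x560 float32, mm along the optical axis (not along the pixel's ray), 0 where there is no reading.
- arm.camera_params(name): a dict with "mtx" (3x3 intrinsics, pixels), "dist" ([k1, k2, p1, p2, k3] as OpenCV has them; the pictures are not rectified), "world_to_cam" (4x4, takes a point from world to camera coordinates). Camera axes: x right, y down, z forward; pixel columns grow to the right and rows downward; lengths in mm; the calibration is good to about 2 mm. A picture is of the moment at which its call begins. camera_params takes no time and is no camera call.
- arm.job_done(): hands the job in, once; it reports no verdict.
Trained networks look in the newest picture that a camera, given by its name, has taken for a name from the list of things; names that differ only in an ending like _2 or _b are one class to them, and where a whole thing is asked for, a point or a joint stands for the part that bears it (a point fixed in the world has none). Each returns a list of dicts, best first, with "score" (0 to 1); they miss things now and then, are a little off and sometimes report something else, mostly with a low value. They report only what shows in the picture. A call takes as long as a camera call. They do not tell look-alikes from the thing itself.
- arm.search_frame(thing, camera): "bbox" ([left, top, right, bottom] in pixels, round what is visible of it).
- arm.tip_of(thing, camera): "uv" ([column, row] in pixels: a listed point, or the origin of a listed thing).
The state is a dict: "clock": time; "joints": joint angles; "joint_vel": joint speeds; "joint_efforts": joint torques, N m; "position": TCP position; "ee_rot": TCP orientation; "contact_force": force on the tool from outside, world axes, zero at the start; "wrist_torque": the same for the moment, N m; "gripper_width": finger opening in mm.
Only numpy, scipy, OpenCV 4.12 (cv2) and the standard library are available. Lean on these libraries where they do the work, as an engineer would, in place of code of your own. Each camera call takes 0.05 s, during which the arm holds its last target.

## Working session

There is one attempt and no reset: what is moved stays moved. The work goes in short steps, Python scripts to look and compute and a tool call to move; the robot and the scene stay as the last step left them, time stands still between calls to the robot, and variables do not carry over. Pictures are saved under pics/ and viewed, and the job is handed in when it is done.

Besides the shell and the picture viewer there is one more tool, called after "Request:" as name(argument=value, ...), one argument or row to a line, values as JSON. move_arm: Moves the arm, as the interface text tells. Its arguments: {"type":"object","properties":{"targets":{"type":"array","items":{"type":"array","items":{"type":"number"}}}},"required":["targets"]}

```bash
ls; mkdir -p pics
python3 - <<'E'
from bench import arm
import cv2,numpy as np
print(arm.read_state())
for n in("side","top"):
    p,d=arm.get_image(n); cv2.imwrite(f"pics/{n}0.png",p); np.save(f"{n}_d.npy",d); np.save(f"{n}_p.npy",p)
    print(n,arm.camera_params(n))
    for t in("pot","lid","lid_bar","lifter","lifter_grip","rest","rest_bar","stand","pot_guard"):
        print(t,[(np.round(r["uv"]).tolist(),round(r["score"],2)) for r in arm.tip_of(t,n)])
E
```

```text
pics
{'clock': 0.0, 'joints': array([-9.65406956e-01,  3.85529271e-01,  6.61774327e-03, -4.97954675e-04,
       -1.19399095e+00, -2.58595411e-01]), 'joint_vel': array([-5.01601106e-04, -1.14746882e-03,  8.74147366e-04, -4.32003948e-04,
       -5.64997910e-05,  2.35678285e-03]), 'joint_efforts': array([ 8.12721610e-04, -3.92285621e+01,  1.88398737e+01,  4.18632969e+00,
       -4.72899686e-03,  1.08832282e-05]), 'position': array([ 212.24218701, -587.23452121,  230.23504313]), 'ee_rot': array([ 5.74581425e-01,  8.18446714e-01,  5.81576060e-04, -9.07902597e-04]), 'contact_force': array([-0.31344274,  0.26206144,  0.09764008]), 'wrist_torque': array([ 0.02323326, -0.0506806 ,  0.05588459]), 'gripper_width': 85.23094297234992}
side {'mtx': array([[443.93095356,   0.        , 289.34358322],
       [  0.        , 443.93095356, 216.76736506],
       [  0.        ,   0.        ,   1.        ]]), 'dist': array([-0.14167291,  0.        ,  0.        ,  0.        ,  0.        ]), 'world_to_cam': array([[-7.62404249e-01, -6.46919710e-01,  1.53182483e-02,
         4.19786900e+02],
       [-4.751497
[... 962 characters left out ...]
85844e-03,
         1.08806172e+01],
       [-9.80549980e-01, -1.57825804e-02, -1.95633961e-01,
         5.34474054e+02],
       [ 1.95591915e-01,  4.18010671e-03, -9.80676465e-01,
         1.35622043e+03],
       [ 0.00000000e+00,  0.00000000e+00,  0.00000000e+00,
         1.00000000e+00]])}
pot [([188.0, 224.0], 0.87)]
lid [([184.0, 161.0], 0.91), ([168.0, 274.0], 0.7)]
lid_bar [([162.0, 274.0], 0.96), ([178.0, 217.0], 0.77), ([178.0, 151.0], 0.76)]
lifter [([270.0, 240.0], 0.89), ([184.0, 224.0], 0.22)]
lifter_grip [([305.0, 233.0], 0.71)]
rest [([266.0, 240.0], 0.76)]
rest_bar [([293.0, 240.0], 0.8)]
stand [([381.0, 240.0], 0.8), ([186.0, 226.0], 0.64)]
pot_guard [([162.0, 207.0], 0.93)]
```

View pics/side0.png

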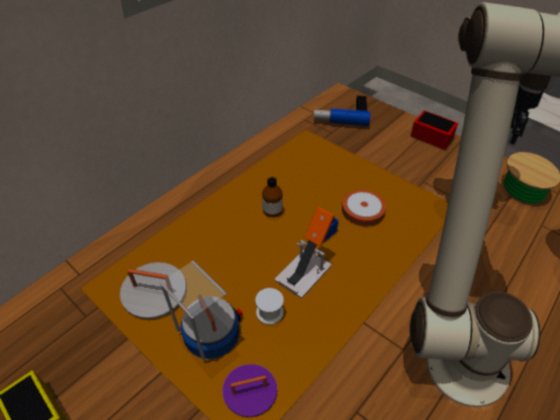

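View pics/top0.png

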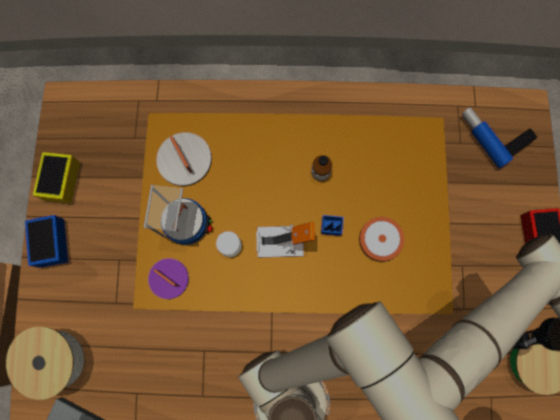

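The top view shows the pot with lid at (184,220), its knob at (210,228), the lifter in its rest at (270-310,237) and the stand at (382,239). Decoys are the larger white lid at (184,158) and a purple one at (168,278). Next I'll measure by depth.

```bash
cat > h.py <<'E'
from bench import arm
import cv2,numpy as np
def cloud(n,d):
    c=arm.camera_params(n);H,W=d.shape
    v,u=np.mgrid[:H,:W].astype(float) if False else np.mgrid[0:H,0:W]
    p=cv2.undistortPoints(np.stack([u,v],-1).reshape(-1,1,2).astype(float),c["mtx"],c["dist"]).reshape(H,W,2)
    P=np.dstack([p[...,0]*d,p[...,1]*d,d])
    T=np.linalg.inv(c["world_to_cam"]); X=P@T[:3,:3].T+T[:3,3]
    X[d<=0]=np.nan
    return X
def ray(n,uv,z):
    c=arm.camera_params(n);p=cv2.undistortPoints(np.array(uv,float).reshape(1,1,2),c["mtx"],c["dist"]).ravel()
    T=np.linalg.inv(c["world_to_cam"]);o=T[:3,3];r=T[:3,:3]@np.array([p[0],p[1],1]);return o+r*(z-o[2])/r[2]
def proj(n,X):
    c=arm.camera_params(n);W=c["world_to_cam"];return cv2.projectPoints(np.atleast_2d(X).astype(float),cv2.Rodrigues(W[:3,:3])[0],W[:3,3],c["mtx"],c["dist"])[0].reshape(-1,2)
def tri(uvs,uvt):
    A=[];b=[]
    for n,uv in(("side",uvs),("top",uvt)):
        c=arm.camera_params(n);p=cv2.undistortPoints(np.array(uv,float).reshape(1,1,2),c["mtx"],c["dist"]).ravel();M=c["world_to_cam"]
        for k in(0,1):
            A.append(M[k,:3]-p[k]*M[2,:3]);b.append(p[k]*M[2,3]-M[k,3])
    x,r,_,_=np.linalg.lstsq(np.array(A),np.array(b),rcond=None);return x
def zoom(p,l,t,r,b,f,name):
    cv2.imwrite(name,cv2.resize(p[t:b,l:r],None,fx=f,fy=f,interpolation=cv2.INTER_CUBIC))
E
python3 - <<'E'
from h import *
ps,pt=np.load("side_p.npy"),np.load("top_p.npy")
zoom(pt,140,180,330,300,4,"pics/zt.png"); zoom(ps,150,190,360,370,3.5,"pics/zs.png")
Xs=cloud("side",np.load("side_d.npy"));Xt=cloud("top",np.load("top_d.npy"))
for nm,s,t in(("lid_bar",(204,308),(178,217)),("grip",(316,228),(305,233)),("restbar",(312,245),(293,240))):print(nm,tri(s,t).round(1))
for z,n,uv in((30,"top",(381,240)),(30,"side",(363,209))): print(n,ray(n,uv,z).round(),ray(n,uv,0).round())
print("mat z",np.nanmedian(Xt[280:300,220:400,2]),np.nanmedian(Xs[160:180,330:350,2]))
for n,X in(("t",Xt),("s",Xs)):
    np.save(n+"_X.npy",X)
    # stand top
    for nm,c,z0,z1,R in(("stand",(390,-215),26,34,90),("pot",(430,215),66,76,80)):
        m=(np.hypot(X[...,0]-c[0],X[...,1]-c[1])<R)&(X[...,2]>z0)&(X[...,2]<z1)
        q=X[m]; 
        if len(q): 
            (cx,cy),(w,h),a=cv2.minAreaRect(q[:,:2].astype(np.float32)); e=cv2.minEnclosingCircle(q[:,:2].astype(np.float32))
            print(n,nm,len(q),cx,cy,w,h,q[:,2].mean(),e,q[:,:2].mean(0))
E
```

```text
lid_bar [519.  328.  110.8]
grip [481.2 -29.3 106.7]
restbar [465.6   3.9  79.8]
top [ 472. -258.   30.] [ 477. -264.    0.]
side [ 466. -238.   30.] [ 480. -266.   -0.]
mat z 0.6116853429590492 0.17467950484439143
t stand 439 444.348388671875 -244.3390655517578 110.96204376220703 57.553565979003906 29.822703491303276 ((449.6180419921875, -245.69680786132812), 56.898372650146484) [ 444.95833359 -243.23927386]
t pot 7 449.4776611328125 179.13638305664062 57.06675338745117 36.92768096923828 66.96764030950511 ((447.7856750488281, 187.15003967285156), 29.486238479614258) [445.83181024 184.32047955]
s stand 380 444.79345703125 -244.3025360107422 106.89835357666016 61.33733367919922 29.490412402634252 ((449.7581787109375, -244.7505645751953), 57.274940490722656) [ 444.92602102 -241.81943916]
```

View pics/zt.png

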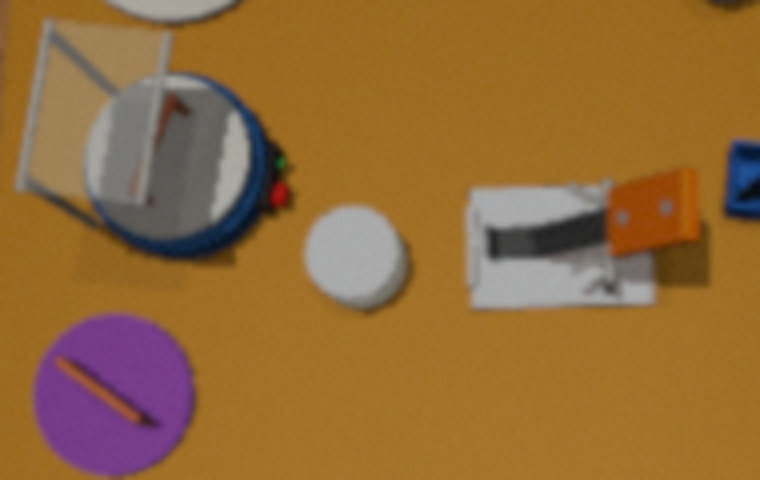

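View pics/zs.png

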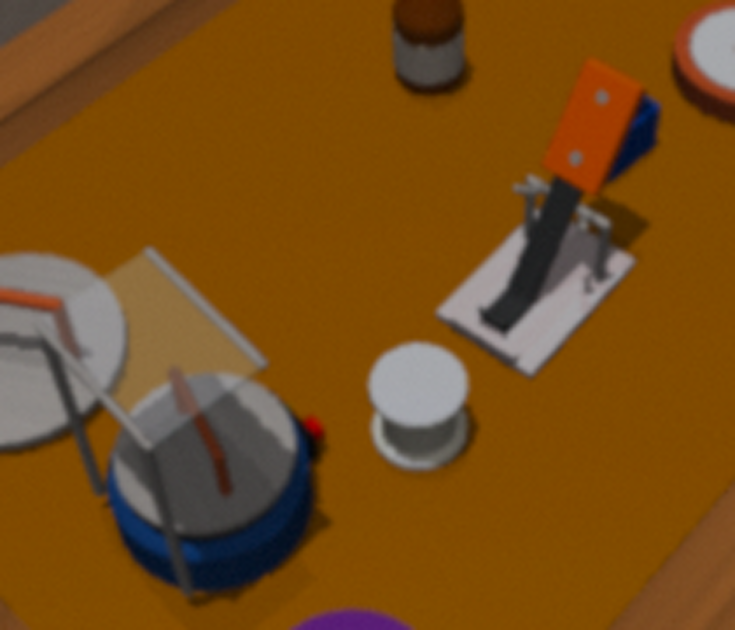

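Run:
```python
from h import *
X={n:np.load(n+"_X.npy") for n in "st"}
im={"s":np.load("side_p.npy"),"t":np.load("top_p.npy")}
for n,x in(("side",0),("top",0)):
    c=arm.camera_params(n);print(n,np.linalg.inv(c["world_to_cam"])[:3,3].round())
# sanity: print depth points along window of the pot
def crop(n,l,t,r,b,st):
    for v in range(t,b,st):
        print(v,[(X[n][v,u].round().tolist()) for u in range(l,r,st)] )
crop("t",165,196,212,250,12)
for n in "st":
    hsv=cv2.cvtColor(im[n],cv2.COLOR_BGR2HSV)
    P=X[n]
    box=lambda x0,x1,y0,y1,z0,z1:(P[...,0]>x0)&(P[...,0]<x1)&(P[...,1]>y0)&(P[...,1]<y1)&(P[...,2]>z0)&(P[...,2]<z1)
    m=box(380,540,-60,90,4,12)&(hsv[...,1]<70)
    m=cv2.morphologyEx(m.astype(np.uint8),cv2.MORPH_OPEN,np.ones((2,2)))>0
    q=P[m][:,:2].astype(np.float32);print(n,"restbase",len(q),cv2.minAreaRect(q))
    m=box(330,560,-120,60,60,180)&(hsv[...,1]>150)&(hsv[...,0]<16);q=P[m]
    print(n,"grip",len(q),q.mean(0)); U,S,V=np.linalg.svd(q-q.mean(0));print(V.round(3),np.ptp((q-q.mean(0))@V.T,axis=0))
    m=box(300,600,-330,-150,24,36);q=P[m][:,:2].astype(np.float32);print(n,"stand",len(q),cv2.minEnclosingCircle(q),cv2.fitEllipse(cv2.convexHull(q)))
```

```text
side [ 45. 618. 959.]
top [ 259.   14. 1435.]
196 [[553.0, 341.0, 208.0], [553.0, 309.0, 211.0], [604.0, 322.0, 0.0], [605.0, 286.0, -5.0]]
208 [[520.0, 339.0, 210.0], [520.0, 306.0, 214.0], [550.0, 304.0, 74.0], [556.0, 273.0, 50.0]]
220 [[488.0, 336.0, 210.0], [489.0, 305.0, 209.0], [516.0, 303.0, 68.0], [516.0, 268.0, 72.0]]
232 [[483.0, 377.0, 46.0], [481.0, 337.0, 65.0], [481.0, 302.0, 66.0], [486.0, 272.0, 41.0]]
244 [[455.0, 389.0, -9.0], [455.0, 352.0, -6.0], [454.0, 311.0, 12.0], [455.0, 276.0, 7.0]]
s restbase 704 ((463.696533203125, 35.96080017089844), (88.89614868164062, 118.35601043701172), 2.4039409160614014)
s grip 666 [470.19908824 -18.4321272  133.32555173]
[[ 0.039 -0.574  0.818]
 [ 0.997  0.077  0.007]
 [-0.067  0.815  0.575]] [113.25915412  52.09535168  16.65254203]
s stand 1068 ((475.5216979980469, -260.0930480957031), 68.47782897949219) ((477.1120910644531, -259.1866455078125), (128.83216857910156, 135.83810424804688), 29.625272750854492)
t restbase 393 ((464.7620849609375, 26.440624237060547), (87.27690887451172, 116.44226837158203), 1.1731750965118408)
t grip 393 [471.79231124 -24.1508471  138.4204563 ]
[[-0.002 -0.604  0.797]
 [-0.999 -0.035 -0.029]
 [ 0.045 -0.796 -0.603]] [103.74445459  50.29507531  16.51849902]
t stand 1476 ((477.5956726074219, -260.6279602050781), 67.16532897949219) ((477.20330810546875, -260.7879638671875), (130.53424072265625, 133.97564697265625), 12.183873176574707)
```

Run:
```python
from h import *
ps,pt=np.load("side_p.npy"),np.load("top_p.npy")
zoom(pt,150,180,220,250,8,"pics/zt2.png"); zoom(ps,175,280,245,360,7,"pics/zs2.png")
from scipy.optimize import minimize
im={"side":ps,"top":pt};S=4
def box(x0,x1,y0,y1,z0,z1):return np.array([[x,y,z] for x in(x0,x1) for y in(y0,y1) for z in(z0,z1)],float)
a=np.array([-.574,0,.819]);b=np.array([.819,0,.574])
g=np.array([[-97,0,122]+a*i*45+b*k*7+np.array([0,j*25,0]) for i in(-1,1) for j in(-1,1) for k in(-1,1)])
def W(X,p): # p: x,y,yaw of frame x axis
    c,s=np.cos(p[2]),np.sin(p[2]);return np.c_[X[:,0]*c-X[:,1]*s+p[0],X[:,0]*s+X[:,1]*c+p[1],X[:,2]]
def ren(n,Xs,p):
    m=np.zeros((420*S,560*S),np.uint8)
    for X in Xs:
        q=(proj(n,W(X,p))+.5)*S-.5
        cv2.fillConvexPoly(m,cv2.convexHull((q*16).round().astype(np.int32)),255,shift=4)
    return cv2.resize(m,(560,420),interpolation=cv2.INTER_AREA)/255.
def mask_grip(n):
    h=cv2.cvtColor(im[n],cv2.COLOR_BGR2HSV)
    m=(h[...,0]<10)&(h[...,1]>190)&(h[...,2]>120)
    k=np.zeros_like(m); 
    if n=="top":k[215:250,285:320]=1
    else:k[200:252,300:340]=1
    return (m&k).astype(float)
M={n:mask_grip(n) for n in im}
for n in M:print(n,M[n].sum())
g2=g+[0,0,8]
def cost(p,ns):return sum(((ren(n,[g2],p)-M[n])**2).sum() for n in ns)
for ns in(["side"],["top"],["side","top"]):
    best=min((minimize(cost,[470+dx,70+dy,1.57+.04],args=(ns,),method="Nelder-Mead",options=dict(initial_simplex=[[470+dx,70+dy,1.6],[480+dx,70+dy,1.6],[470+dx,80+dy,1.6],[470+dx,70+dy,1.75]],xatol=.02,fatol=.05)) for dx in(0,-8) for dy in (0,-10)),key=lambda r:r.fun)
    print(ns,best.x.round(3),best.fun)
p=best.x
print({n:ren(n,[g2],p).sum() for n in im})
o=[]
for n in im:
    v=im[n].copy()
    r=(ren(n,[g2],p)>.5).astype(np.uint8)
    c,_=cv2.findContours(r,0,2);cv2.drawContours(v,c,-1,(0,255,0),1)
    r=(ren(n,[box(-100,35,-45,45,0,8)],p)>.5).astype(np.uint8)
    c,_=cv2.findContours(r,0,2);cv2.drawContours(v,c,-1,(0,255,0),1)
    v=v[190:300,240:350];o.append(cv2.resize(v,None,fx=3.6,fy=3.6,interpolation=cv2.INTER_NEAREST))
cv2.imwrite("pics/fit1.png",np.hstack(o))
```

```text
side 0.0
top 0.0
['side'] [ 1676.333 -1620.936     3.956] 0.0
['top'] [1.412708e+03 5.275570e+02 3.080000e-01] 0.0
['side', 'top'] [ 2.327079e+03 -9.155420e+02  1.223000e+00] 0.0
{'side': np.float64(0.0), 'top': np.float64(0.0)}
```

View pics/fit1.png

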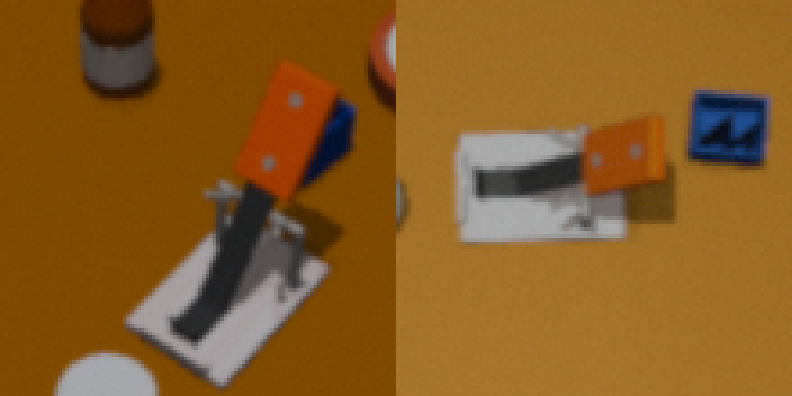

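View pics/zt2.png

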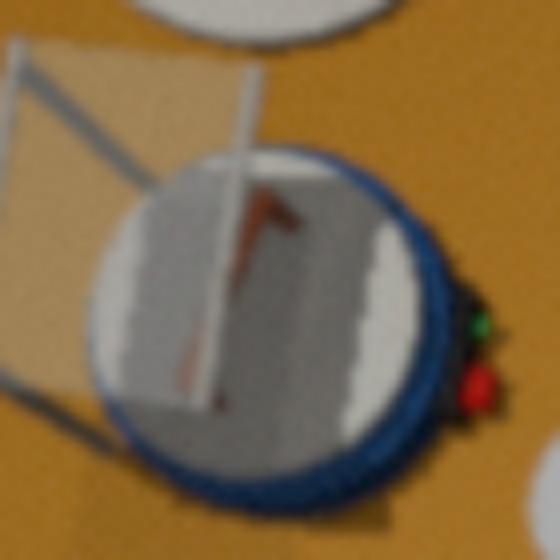

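View pics/zs2.png

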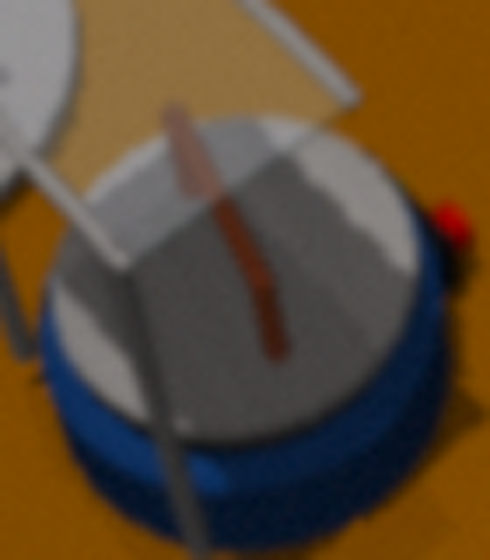

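```bash
cat > fit.py <<'E'
from h import *
from scipy.optimize import minimize,least_squares
S=4
def box(x0,x1,y0,y1,z0,z1):return np.array([[x,y,z] for x in(x0,x1) for y in(y0,y1) for z in(z0,z1)],float)
def cyl(r,z0,z1):
    t=np.linspace(0,2*np.pi,72,endpoint=False);return np.vstack([np.c_[r*np.cos(t),r*np.sin(t),0*t+z] for z in(z0,z1)])
a=np.array([-.574,0,.819]);b=np.array([.819,0,.574])
g=np.array([[-97,0,122]+a*i*45+b*k*7+np.array([0,j*25,0]) for i in(-1,1) for j in(-1,1) for k in(-1,1)])
def W(X,p):
    c,s=np.cos(p[2]),np.sin(p[2]);return np.c_[X[:,0]*c-X[:,1]*s+p[0],X[:,0]*s+X[:,1]*c+p[1],X[:,2]]
def ren(n,Xs,p):
    m=np.zeros((420*S,560*S),np.uint8)
    for X in Xs:
        q=(proj(n,W(X,p))+.5)*S-.5
        cv2.fillConvexPoly(m,cv2.convexHull((q*16).round().astype(np.int32)),255,shift=4)
    return cv2.resize(m,(560,420),interpolation=cv2.INTER_AREA)/255.
def fit(M,Xs,p0,ns,step=(8,8,.1)):
    def cost(p):return sum(((ren(n,Xs,p)-M[n])**2).sum() for n in ns)
    best=None
    for sx in(1,-1):
        for sy in(1,-1):
            sim=[list(p0)]+[[p0[j]+(step[j]*(sx,sy,1)[j] if i==j else 0) for j in range(3)] for i in range(3)]
            r=minimize(cost,p0,method="Nelder-Mead",options=dict(initial_simplex=sim,xatol=.01,fatol=.02))
            if best is None or r.fun<best.fun:best=r
    return best
def outline(v,n,Xs,p,col=(0,255,0)):
    for X in Xs:
        c=cv2.convexHull(proj(n,W(X,p)).astype(np.float32));cv2.polylines(v,[(c*16).round().astype(np.int32)],True,col,1,cv2.LINE_AA,4)
E
python3 - <<'E'
from fit import *
im={"side":np.load("side_p.npy"),"top":np.load("top_p.npy")}
print(cv2.cvtColor(im["top"],cv2.COLOR_BGR2HSV)[236,300:312],cv2.cvtColor(im["side"],cv2.COLOR_BGR2HSV)[222,312:322],cv2.cvtColor(im["side"],cv2.COLOR_BGR2HSV)[340,312])
M={}
for n in im:
    h=cv2.cvtColor(im[n],cv2.COLOR_BGR2HSV).astype(int);k=np.zeros((420,560),bool)
    if n=="top":k[215:250,285:320]=1
    else:k[200:252,300:340]=1
    m=((h[...,0]<13)&(h[...,1]>150)&(h[...,2]>110)&k).astype(np.uint8)
    M[n]=cv2.morphologyEx(m,cv2.MORPH_CLOSE,np.ones((5,5))).astype(float);print(n,M[n].sum())
g2=g+[0,0,8]
for ns in(["side"],["top"],["side","top"]):
    r=fit(M,[g2],[470,70,1.6],ns);print(ns,r.x.round(3),r.fun)
p=r.x;o=[]
for n in im:
    v=cv2.resize(im[n],None,fx=1,fy=1)
    l,t=240,190; big=cv2.resize(im[n][t:300,l:350],None,fx=3.6,fy=3.6,interpolation=cv2.INTER_CUBIC)
    for X in(g2,box(-100,35,-45,45,0,8),box(-16,18,-12,12,8,14)):
        c=cv2.convexHull(((proj(n,W(X,p))+.5-[l,t])*3.6).astype(np.float32));cv2.polylines(big,[c.round().astype(np.int32)],True,(0,255,0),1)
    o.append(big)
cv2.imwrite("pics/fit2.png",np.hstack(o))
s=lambda u,v:(175+(u+.5)/7-.5,280+(v+.5)/7-.5); t=lambda u,v:(150+(u+.5)/8-.5,180+(v+.5)/8-.5)
A=tri(s(175,108),t(262,195));B=tri(s(262,280),t(185,390));print("bar",A,B,(A+B)/2,np.linalg.norm(A-B),np.degrees(np.arctan2(*(A-B)[:2])))
for q in((255,65),(200,405),(17,40),(0,375)):print("guard",ray("top",t(*q),208).round(1))
z=lambda u,v:(150+(u+.5)/3.5-.5,190+(v+.5)/3.5-.5)
for q in((150,250),(265,365),(40,325),(150,445)):print("guard s",ray("side",z(*q),208).round(1))
E
```

```text
[[ 13 245 150]
 [ 13 248 150]
 [ 13 237 152]
 [ 13 241 151]
 [ 14 250 151]
 [ 14 245 150]
 [ 13 247 151]
 [ 13 250 150]
 [ 13 243 151]
 [ 13 235 153]
 [ 15 234 160]
 [ 15 225 170]] [[ 11 255 160]
 [ 11 255 163]
 [ 11 255 161]
 [ 11 255 162]
 [ 11 255 162]
 [ 11 255 162]
 [ 11 255 162]
 [ 11 255 163]
 [ 11 255 162]
 [ 11 255 161]] [ 17 255 129]
side 579.0
top 109.0
['side'] [488.702  75.488   1.408] 123.67051134179161Traceback (most recent call last):
  File "<stdin>", line 13, in <module>
  File "fit.py", line 23, in fit
    r=minimize(cost,p0,method="Nelder-Mead",options=dict(initial_simplex=sim,xatol=.01,fatol=.02))
    res = _minimize_neldermead(fun, x0, args, callback, bounds=bounds,
                               **options)
    fxr = func(xr)
    fx = function(np.copy(x), *(wrapper_args + args))
  File "fit.py", line 18, in cost
    def cost(p):return sum(((ren(n,Xs,p)-M[n])**2).sum() for n in ns)
                       ~~~^^^^^^^^^^^^^^^^^^^^^^^^^^^^^^^^^^^^^^^^^^^
  File "fit.py", line 18, in <genexpr>
    def cost(p):return sum(((ren(n,Xs,p)-M[n])**2).sum() for n in ns)
                             ~~~^^^^^^^^
  File "fit.py", line 14, in ren
    q=(proj(n,W(X,p))+.5)*S-.5
       ~~~~^^^^^^^^^^
  File "h.py", line 15, in proj
    c=arm.camera_params(n);W=c["world_to_cam"];return cv2.projectPoints(np.atleast_2d(X).astype(float),cv2.Rodrigues(W[:3,:3])[0],W[:3,3],c["mtx"],c["dist"])[0].reshape(-1,2)
ValueError: time passes only in moves, steps and waits
```

```bash
python3 - <<'E'
from bench import arm
import pickle
print(arm.read_state()["clock"])
pickle.dump({n:arm.camera_params(n) for n in("side","top")},open("cp.pkl","wb"))
E
sed -i 's/arm.camera_params(n)/CP[n]/; s/^import cv2,numpy as np/import cv2,numpy as np,pickle\nCP=pickle.load(open("\.\/cp.pkl","rb"))/' h.py
cat > f2.py <<'E'
from fit import *
im={"side":np.load("side_p.npy"),"top":np.load("top_p.npy")}
M={}
for n in im:
    h=cv2.cvtColor(im[n],cv2.COLOR_BGR2HSV).astype(int);k=np.zeros((420,560),bool)
    if n=="top":k[218:250,288:318]=1
    else:k[205:246,303:338]=1
    b,gg,r=[im[n][...,i].astype(int) for i in range(3)]
    m=((r-gg*1.6>30 if n=="top" else r-gg*1.6>60)&k).astype(np.uint8)
    m=((h[...,0]<(15 if n=="top" else 14))&(h[...,1]>150)&(h[...,2]>110)&k).astype(np.uint8)
    m=cv2.morphologyEx(m,cv2.MORPH_CLOSE,np.ones((5,5)))
    N,L,st,_=cv2.connectedComponentsWithStats(m);m=(L==1+st[1:,4].argmax())
    M[n]=m.astype(float);print(n,M[n].sum())
g2=g+[0,0,8]
for ns in(["side"],["top"],["side","top"]):
    r=fit(M,[g2],[470,70,1.6],ns);print(ns,r.x.round(3),r.fun)
p=r.x;o=[]
for n in im:
    l,t=240,190; big=cv2.resize(im[n][t:300,l:350],None,fx=3.6,fy=3.6,interpolation=cv2.INTER_CUBIC)
    for X in(g2,box(-100,35,-45,45,0,8),box(-16,18,-12,12,8,14)):
        c=cv2.convexHull(((proj(n,W(X,p))+.5-[l,t])*3.6).astype(np.float32));cv2.polylines(big,[c.round().astype(np.int32)],True,(0,255,0),1)
    o.append(big)
cv2.imwrite("pics/fit2.png",np.hstack(o))
s=lambda u,v:(175+(u+.5)/7-.5,280+(v+.5)/7-.5); t=lambda u,v:(150+(u+.5)/8-.5,180+(v+.5)/8-.5)
A=tri(s(175,108),t(262,195));B=tri(s(262,280),t(185,390));print("bar",A,B,(A+B)/2,np.linalg.norm(A-B),np.degrees(np.arctan2(*(A-B)[:2])))
for q in((255,65),(200,405),(17,40),(0,375)):print("guard",ray("top",t(*q),208).round(1))
z=lambda u,v:(150+(u+.5)/3.5-.5,190+(v+.5)/3.5-.5)
for q in((150,250),(265,365),(40,325),(150,445)):print("guard s",ray("side",z(*q),208).round(1))
E
python3 f2.py
```

```text
1.0
side 615.0
top 380.0
['side'] [473.146  75.443   1.592] 96.68281430219146
['top'] [476.095  72.688   1.545] 69.78751249519416
['side', 'top'] [477.87   75.556   1.527] 167.81039600153787
bar [552.36898354 314.6638251  116.46784   ] [483.81830939 338.83851706 115.30923522] [518.09364646 326.75117108 115.88853761] 72.69768237929546 109.42541884421627
guard [576.  298.9 208. ]
guard [462.1 310.1 208. ]
guard [583.6 379.6 208. ]
guard [470.8 376.9 208. ]
guard s [573.5 299.2 208. ]
guard s [459.9 311.2 208. ]
guard s [580.1 380.3 208. ]
guard s [469.7 391.1 208. ]
```

View pics/fit2.png

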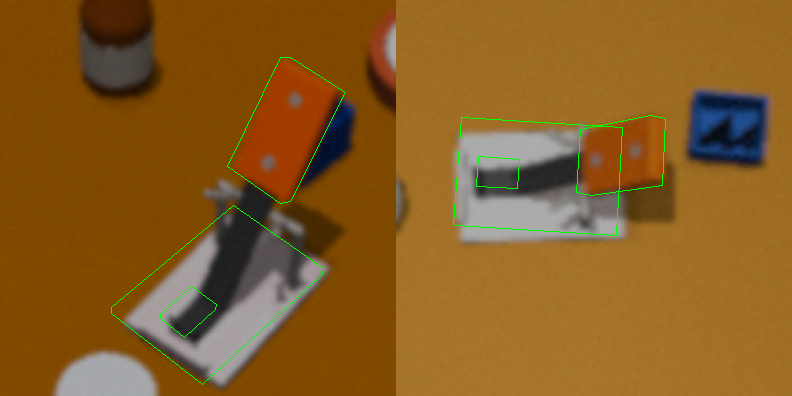

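```bash
cat > f3.py <<'E'
from fit import *
im={"side":np.load("side_p.npy"),"top":np.load("top_p.npy")}
c=lambda u,v:(240+(u+.5)/3.6-.5,190+(v+.5)/3.6-.5)
obs=[("side",c(126,323),(35,45,8)),("side",c(222,385),(35,-45,0)),("side",c(328,266),(-100,-45,8)),
("top",c(65,241),(35,-45,4)),("top",c(229,238),(-100,-45,4)),("top",c(60,133),(35,45,8))]
# check which y side: y axis of rest = -worldx when x=+worldy
for n,uv,X in obs: print(n,X,ray(n,uv,X[2]).round(1))
def res(p,o=obs): return np.concatenate([proj(n,W(np.array([X],float),p))[0]-uv for n,uv,X in o])
for sel in("side","top",""):
    o=[q for q in obs if q[0].startswith(sel)]
    r=least_squares(res,[470,70,1.57],args=(o,));print(sel,r.x.round(3),res(r.x,o).round(1))
p=r.x;np.save("rest.npy",p)
o=[]
for n in im:
    l,t=240,190; big=cv2.resize(im[n][t:300,l:350],None,fx=3.6,fy=3.6,interpolation=cv2.INTER_CUBIC)
    for X in(g+[0,0,8],box(-100,35,-45,45,0,8),box(-16,18,-12,12,8,14)):
        k=cv2.convexHull(((proj(n,W(X,p))+.5-[l,t])*3.6).astype(np.float32));cv2.polylines(big,[k.round().astype(np.int32)],True,(0,255,0),1)
    o.append(big)
cv2.imwrite("pics/fit3.png",np.hstack(o))
E
python3 f3.py
```

```text
side (35, 45, 8) [506.  112.4   8. ]
side (35, -45, 0) [422.2 103.9   0. ]
side (-100, -45, 8) [426.  -26.2   8. ]
top (35, -45, 4) [420.7 105.3   4. ]
top (-100, -45, 4) [425.5 -30.1   4. ]
top (35, 45, 8) [510.5 111.7   8. ]
side [453.27   79.809   0.598] [  8.1  16.2 -14.7 -27.2   6.2   8.7]
top [450.16   80.003   0.737] [ 12.4 -28.2  -3.3   6.4  -9.1  21.3]
 [451.728  79.937   0.668] [  9.7  17.4 -15.6 -26.3   5.5   6.8  13.8 -28.4  -4.4   8.1  -9.   19.4]
```

View pics/fit3.png

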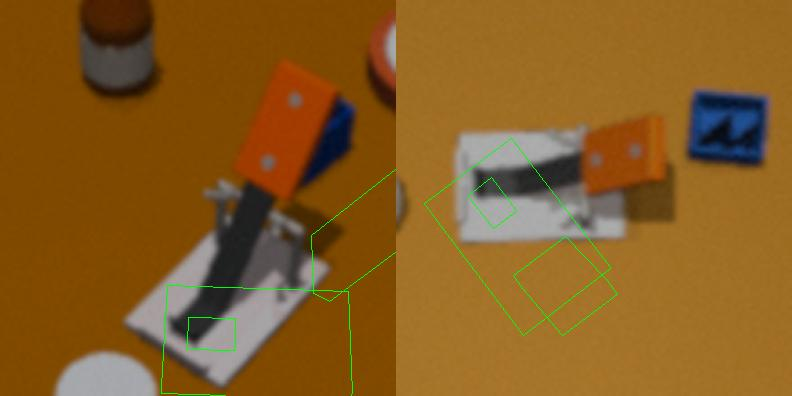

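```bash
sed -i 's/(35,45,8)),("side"/(35,-45,8)),("side"/; s/(35,-45,0)/(35,45,0)/; s/("side",c(328,266),(-100,-45,8))/("side",c(328,266),(-100,45,8))/; s/(35,-45,4)/(35,45,4)/; s/(-100,-45,4)/(-100,45,4)/; s/c(60,133),(35,45,8)/c(60,133),(35,-45,8)/' f3.py; python3 f3.py
```

```text
side (35, -45, 8) [506.  112.4   8. ]
side (35, 45, 0) [422.2 103.9   0. ]
side (-100, 45, 8) [426.  -26.2   8. ]
top (35, 45, 4) [420.7 105.3   4. ]
top (-100, 45, 4) [425.5 -30.1   4. ]
top (35, -45, 8) [510.5 111.7   8. ]
side [465.987  73.95    1.628] [-0.6 -0.8  0.4  1.3  0.3 -0.6]
top [466.74   72.963   1.618] [-0.2  0.2 -0.4 -0.3  0.5  0.2]
 [466.38   73.426   1.623] [-0.6 -1.1  0.3  1.1  0.4 -0.7 -0.3  0.4 -0.4 -0.4  0.3  0.3]
```

View pics/fit3.png

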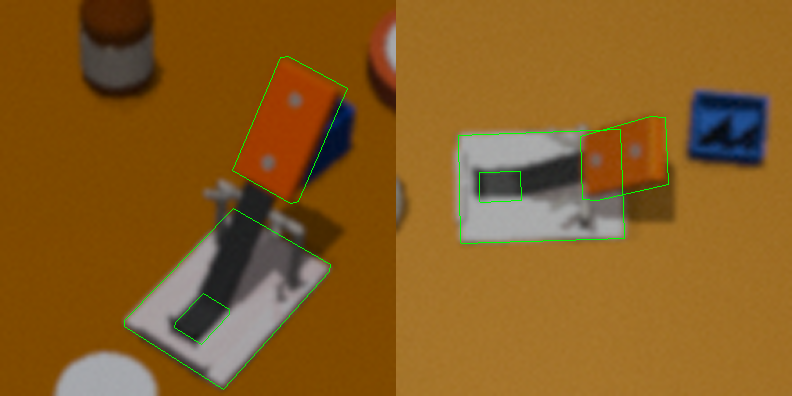

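Run:
```python
from fit import *
im={"side":np.load("side_p.npy"),"top":np.load("top_p.npy")}
print(ray("side",(209,330),0),ray("top",(188,224),0),"guard pt",ray("side",(196,289),205),ray("top",(162,207),205))
for n,uv in(("side",(272,210)),("top",(321,173)),("side",(269,315)),("top",(228,246)),("top",(332,226))):print(n,ray(n,uv,0).round())
bar=[518.1,326.8,np.radians(70.6)]
yaw=np.radians(84.5);gp=[522,347,yaw]
o=[]
for n,(l,t,r,b) in(("side",(160,255,250,365)),("top",(150,170,240,260))):
    f=4.4; big=cv2.resize(im[n][t:b,l:r],None,fx=f,fy=f,interpolation=cv2.INTER_CUBIC)
    if n=="top":big=cv2.copyMakeBorder(big,0,o[0].shape[0]-big.shape[0],0,0,0)
    for X,p,c in((box(0,.1,-35,35,115,115.1),bar,(0,255,0)),(box(0,.1,-35,-34.9,71,115.1),bar,(0,255,0)),(box(0,.1,35,34.9,71,115.1),bar,(0,255,0)),(cyl(60,71,71),bar,(255,255,0)),(cyl(68,0,50),bar,(255,0,255)),(box(-45,44,-58,58,205,212),gp,(0,255,0))):
        k=cv2.convexHull(((proj(n,W(X,p))+.5-[l,t])*f).astype(np.float32));cv2.polylines(big,[k.round().astype(np.int32)],True,c,1)
    o.append(big)
cv2.imwrite("pics/fit4.png",np.hstack(o))
```

```text
[529.39242999 326.13049297   0.        ] [516.38649445 320.19004857   0.        ] guard pt [515.35673809 341.50541263 205.        ] [523.75773298 348.1980177  205.        ]
side [687. -79.   0.]
top [683. -83.   0.]
side [448. 199.   0.]
top [451. 196.   0.]
top [ 517. -116.    0.]
```

View pics/fit4.png

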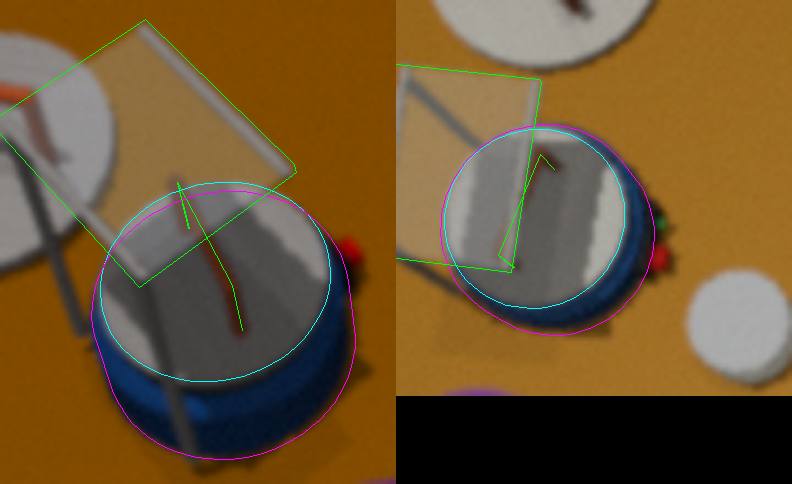

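```bash
cat > plan.py <<'E'
import numpy as np,json,sys
from scipy.spatial.transform import Rotation as R, Slerp
from bench import arm
GO=19.0
F='cmd.json'
Gz=np.array([np.sin(np.radians(35)),0,-np.cos(np.radians(35))]);Gx=np.array([-Gz[2],0,Gz[0]])
GR=np.column_stack([Gx,[0,-1,0],Gz]);Gp=np.array([-97,0,122.])+GO*Gz
def cmd():
    d=json.load(open(F));return np.array(d[0]),R.from_quat(d[1])
def setcmd(p,r):json.dump([list(map(float,p)),list(map(float,r.as_quat()))],open(F,'w'))
def lift(x,y,z,yaw,pitch=0):
    "tcp for lifter pose; yaw in deg"
    L=R.from_euler('ZY',[yaw,pitch],degrees=True);return np.array([x,y,z])+L.apply(Gp),L*R.from_matrix(GR)
def back(T,d):return T[0]-T[1].as_matrix()[:,2]*d,T[1]
def row(T,g=0):
    p,r=cmd();q=r.inv().apply(T[0]-p)/10;w=(r.inv()*T[1]).as_rotvec(degrees=True)
    return [round(float(v),2) for v in q]+[round(float(v),1) for v in w]+[g]
def lifterpose():
    "lifter pose from commanded tcp"
    p,r=cmd();L=r*R.from_matrix(GR).inv();return p-L.apply(Gp),L.as_euler('ZYX',degrees=True)
def apply(rw):
    p,r=cmd();setcmd(p+r.apply(np.array(rw[:3])*10),r*R.from_rotvec(rw[3:6],degrees=True))
def meas():
    s=arm.read_state();p,r=cmd()
    print("t",round(s["clock"],2),"F",s["contact_force"].round(1),"w",round(s["gripper_width"],1),"err",(s["position"]-p).round(1),"rot",(r.inv()*R.from_quat(s["ee_rot"])).as_rotvec(degrees=True).round(1),"J",s["joints"].round(2))
E
python3 - <<'E'
from plan import *
print(arm.grip_point_offset)
s=arm.read_state()
setcmd([212.446,-587.764,231.312],R.from_quat(s["ee_rot"]))
T=lift(466.5,73.2,8,93.0); print(T[0],T[1].as_matrix().round(2)); print(back(T,110)[0]); print(row(back(T,110)))
E
```

```text
18.700000000000003
[471.006233   -12.78404785 114.43611116] [[-0.04  1.   -0.03]
 [ 0.82  0.05  0.57]
 [ 0.57  0.   -0.82]]
[474.30828684 -75.79098852 204.54283603]
[39.25, 42.03, 2.68, -5.2, 34.7, 16.3, 0]
```

Request:
move_arm(
  targets=[
    [10, 10.7, 0, -1, 9, 4, 0],
    [20, 21.4, 0.7, -2.6, 17, 8, 0],
    [29, 31, 1.6, -4, 26, 12, 0],
    [39.25, 42, 2.7, -5.2, 34.7, 16.3, 0],
    [39.25, 42, 2.7, -5.2, 34.7, 16.3, 0],
    [39.25, 42, 2.7, -5.2, 34.7, 16.3, 0],
    [39.25, 42, 2.7, -5.2, 34.7, 16.3, 0],
    [39.25, 42, 2.7, -5.2, 34.7, 16.3, 0],
    [39.25, 42, 2.7, -5.2, 34.7, 16.3, 0],
    [39.25, 42, 2.7, -5.2, 34.7, 16.3, 0],
    [39.25, 42, 2.7, -5.2, 34.7, 16.3, 0],
    [39.25, 42, 2.7, -5.2, 34.7, 16.3, 0],
    [39.25, 42, 2.7, -5.2, 34.7, 16.3, 0],
    [39.25, 42, 2.7, -5.2, 34.7, 16.3, 0],
  ],
)

```text
clock: 2.75
position: [473.8, -76.8, 204.3]
ee_rot: [0.657, 0.692, 0.207, -0.217]
contact_force: [-0.4, -0.1, 1.0]
gripper_width: 85.3
```

Run:
```python
from plan import *
apply([39.25,42,2.7,-5.2,34.7,16.3]);meas()
T=lift(466.5,73.2,8,93.0);print(row(T))
import cv2
o=[]
for n in("side","top"):
    p,_=arm.get_image(n);cv2.imwrite(f"pics/{n}1.png",p);o.append(cv2.resize(p[180:320,230:370],None,fx=2.8,fy=2.8,interpolation=cv2.INTER_CUBIC))
cv2.imwrite("pics/a1.png",np.hstack(o))
```

```text
t 2.75 F [-0.4 -0.1  1. ] w 85.3 err [-0.2 -0.9 -0.1] rot [-0.  -0.   0.1] J [-0.23  0.31 -0.1  -0.6  -1.39 -1.11]
[0.03, 0.02, 10.98, 0.0, 0.0, 0.1, 0]
```

View pics/a1.png

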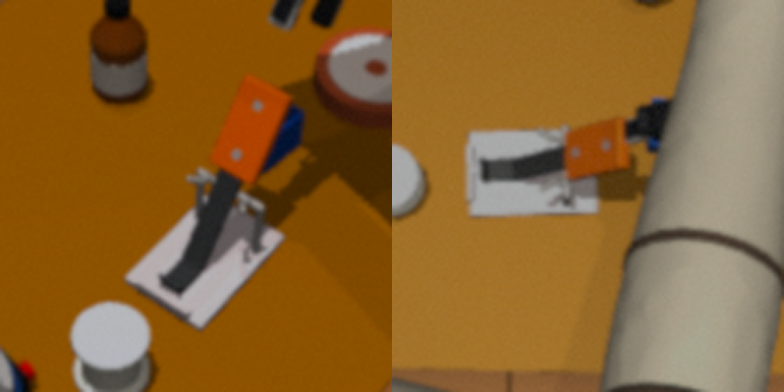

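The fingers stand in line behind the orange grip (side: fingers at about (340,185), grip at (321,228)). I'll move in and close.

Request:
move_arm(
  targets=[
    [0, 0, 2.5, 0, 0, 0, 0],
    [0, 0, 5, 0, 0, 0, 0],
    [0, 0, 7.5, 0, 0, 0, 0],
    [0, 0, 9.5, 0, 0, 0, 0],
    [0, 0, 11, 0, 0, 0, 0],
    [0, 0, 11, 0, 0, 0, 0],
  ],
)

```text
clock: 3.6
position: [470.4, -12.7, 113.5]
ee_rot: [0.656, 0.692, 0.207, -0.218]
contact_force: [-0.4, -0.7, 0.8]
gripper_width: 85.5
```

Run:
```python
from plan import *
apply([0,0,11,0,0,0]);meas()
import cv2
o=[]
for n in("side","top"):
    p,_=arm.get_image(n);o.append(cv2.resize(p[180:320,230:370],None,fx=2.8,fy=2.8,interpolation=cv2.INTER_CUBIC))
cv2.imwrite("pics/a2.png",np.hstack(o))
```

```text
t 3.6 F [-0.4 -0.7  0.8] w 85.5 err [-0.4  0.3 -0.6] rot [0.1 0.  0. ] J [-0.12  0.39 -0.24 -0.66 -1.16 -1.06]
```

View pics/a2.png

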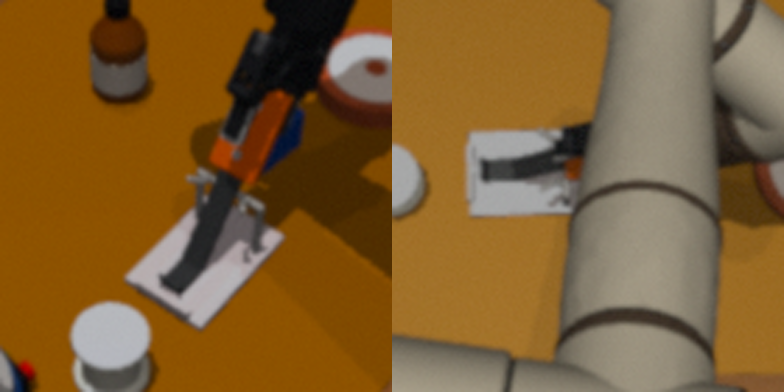

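Request:
move_arm(
  targets=[
    [0, 0, 0, 0, 0, 0, 120],
    [0, 0, 0, 0, 0, 0, 200],
    [0, 0, 0, 0, 0, 0, 255],
    [0, 0, 0, 0, 0, 0, 255],
    [0, 0, 0, 0, 0, 0, 255],
    [0, 0, 0, 0, 0, 0, 255],
    [0, 0, 0, 0, 0, 0, 255],
    [0, 0, 0, 0, 0, 0, 255],
  ],
)

```text
clock: 4.7
position: [470.8, -12.6, 114.5]
ee_rot: [0.656, 0.692, 0.207, -0.218]
contact_force: [-0.6, 1.6, 5.5]
gripper_width: 13.2
```

Run:
```python
from plan import *
meas()
import cv2
o=[]
for n in("side","top"):
    p,_=arm.get_image(n);o.append(cv2.resize(p[180:320,230:370],None,fx=2.8,fy=2.8,interpolation=cv2.INTER_CUBIC))
cv2.imwrite("pics/a3.png",np.hstack(o))
p,r=cmd(); print(row((p+[0,0,60],r),255))
```

```text
t 4.7 F [-0.6  1.6  5.5] w 13.2 err [-0.   0.3  0.3] rot [ 0.  0. -0.] J [-0.12  0.39 -0.24 -0.66 -1.16 -1.06]
[3.44, 0.01, -4.92, 0.0, 0.0, 0.0, 255]
```

View pics/a3.png

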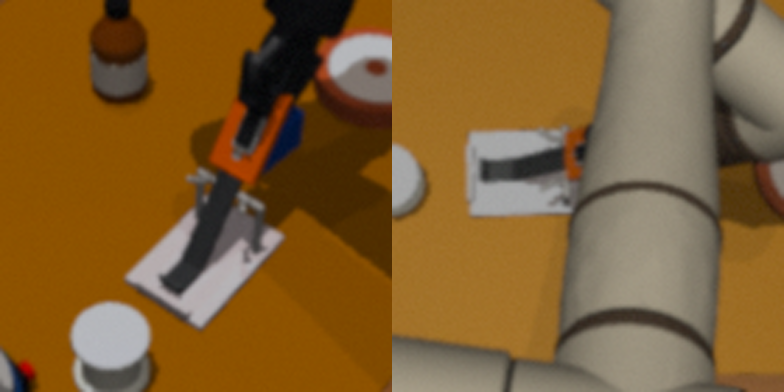

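Request:
move_arm(
  targets=[
    [0.29, 0, -0.41, 0, 0, 0, 255],
    [0.86, 0, -1.23, 0, 0, 0, 255],
    [1.72, 0, -2.46, 0, 0, 0, 255],
    [2.87, 0, -4.1, 0, 0, 0, 255],
    [4.01, 0, -5.73, 0, 0, 0, 255],
    [5.16, 0, -7.37, 0, 0, 0, 255],
    [5.74, 0, -8.19, 0, 0, 0, 255],
    [5.74, 0, -8.19, 0, 0, 0, 255],
  ],
)

```text
clock: 5.8
position: [471.0, -12.8, 215.1]
ee_rot: [0.656, 0.692, 0.208, -0.217]
contact_force: [-0.3, 0.1, -1.9]
gripper_width: 13.3
```

Run:
```python
from plan import *
apply([5.74,0,-8.19,0,0,0]);meas();print(lifterpose())
import cv2
o=[]
for n in("side","top"):
    p,_=arm.get_image(n);o.append(cv2.resize(p[180:320,230:370],None,fx=2.8,fy=2.8,interpolation=cv2.INTER_CUBIC))
cv2.imwrite("pics/a4.png",np.hstack(o))
print(row(lift(485,234,108,70.6),255))
```

```text
t 5.8 F [-0.3  0.1 -1.9] w 13.3 err [ 0.3 -0.   0.9] rot [-0.1 -0.  -0.1] J [-0.11  0.26 -0.14 -0.62 -1.34 -1.21]
(array([466.25322596,  73.10674822, 107.69017483]), array([ 9.30251920e+01,  3.56104737e-02, -6.33587863e-02]))
[13.63, -0.55, 9.5, -12.8, 0.0, 18.4, 255]
```

View pics/a4.png

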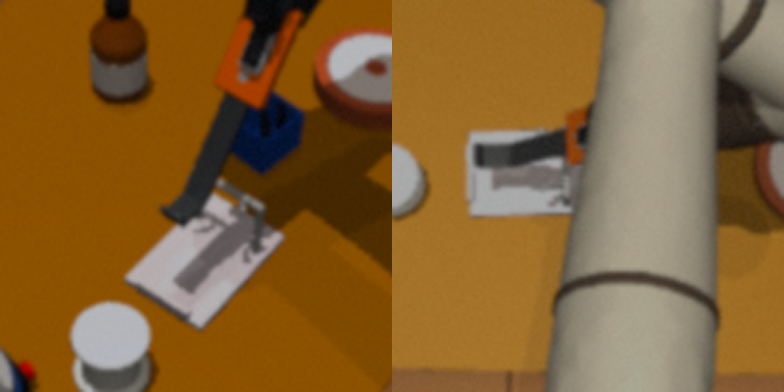

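The lifter is clear of the rest and held firmly. I'll carry it to the pre-hook point.

Request:
move_arm(
  targets=[
    [0.7, 0, 0.5, -0.6, 0, 0.9, 255],
    [2.7, -0.1, 1.9, -2.6, 0, 3.7, 255],
    [5.5, -0.2, 3.8, -5.1, 0, 7.4, 255],
    [8.2, -0.3, 5.7, -7.7, 0, 11, 255],
    [10.9, -0.4, 7.6, -10.2, 0, 14.7, 255],
    [13, -0.5, 9, -12.2, 0, 17.5, 255],
    [13.6, -0.6, 9.5, -12.8, 0, 18.4, 255],
    [13.6, -0.6, 9.5, -12.8, 0, 18.4, 255],
    [13.6, -0.6, 9.5, -12.8, 0, 18.4, 255],
  ],
)

```text
clock: 7.02
position: [455.7, 152.4, 213.8]
ee_rot: [0.778, 0.551, 0.245, -0.174]
contact_force: [0.3, 0.4, -1.8]
gripper_width: 13.4
```

```bash
cat > ov.py <<'E'
from fit import *
from scipy.spatial.transform import Rotation as Ro
def lifter_parts():
    a=np.array([-.574,0,.819]);b=np.array([.819,0,.574])
    return [box(-16,18,-12,12,0,6),box(18,24,-12,12,0,16),g]
def draw(p,n,l,t,r,b,f,items):
    big=cv2.resize(p[t:b,l:r],None,fx=f,fy=f,interpolation=cv2.INTER_CUBIC)
    for X,c in items:
        k=cv2.convexHull(((proj(n,X)+.5-[l,t])*f).astype(np.float32));cv2.polylines(big,[k.round().astype(np.int32)],True,c,1)
    return big
def lifter_items(pos,eul,c=(0,255,0)):
    L=Ro.from_euler('ZYX',eul,degrees=True);return [(L.apply(X)+pos,c) for X in lifter_parts()]
def bar_items(p,z=115,c=(255,255,0)):
    return [(W(X,p),c) for X in(box(-4,4,-35,35,z-4,z+4),)]
E
python3 - <<'E'
from plan import *
apply([13.6,-0.6,9.5,-12.8,0,18.4]);meas();pos,e=lifterpose();print(pos,e)
from ov import *
o=[]
bar=[518.3,328,np.radians(70.6)]
for n,bx in(("side",(170,215,310,355)),("top",(150,150,290,290))):
    p,_=arm.get_image(n);np.save(n+"_p2.npy",p);o.append(draw(p,n,*bx,2.8,[])); o.append(draw(p,n,*bx,2.8,lifter_items(pos,e)+bar_items(bar)))
cv2.imwrite("pics/a5.png",np.hstack([o[0],o[2]]));cv2.imwrite("pics/a5o.png",np.hstack([o[1],o[3]]))
E
```

```text
t 7.03 F [ 0.3  0.4 -1.8] w 13.4 err [-0.2 -0.1 -0.4] rot [ 0.1 -0.   0. ] J [ 0.3   0.07 -0.37 -0.65 -0.86 -1.84]
[484.50902068 233.70831039 107.78772849] [ 7.06110185e+01  2.20211001e-02 -5.22804160e-03]
```

View pics/a5.png

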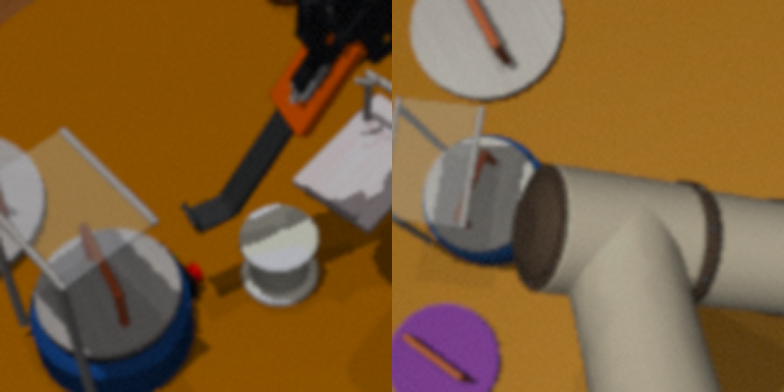

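View pics/a5o.png

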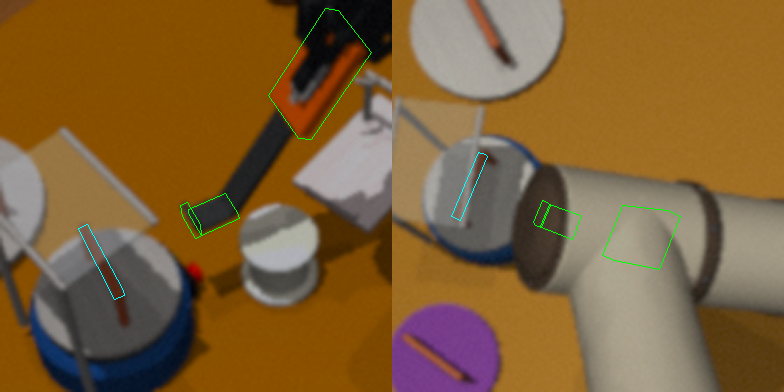

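Run:
```python
from h import *
_,d=arm.get_image("top");X=cloud("top",d);np.save("t_X2.npy",X)
for v in range(205,262,8):print(v,[X[v,u].round().tolist() for u in range(196,262,9)])
_,d=arm.get_image("side");Y=cloud("side",d);cv2.imwrite("pics/s5.png",arm.get_image("side")[0])
```

```text
205 [[561.0, 286.0, 65.0], [576.0, 271.0, -0.0], [577.0, 244.0, -2.0], [578.0, 216.0, -2.0], [nan, nan, nan], [577.0, 161.0, 2.0], [579.0, 134.0, -3.0], [580.0, 106.0, -5.0]]
213 [[537.0, 284.0, 68.0], [431.0, 164.0, 591.0], [430.0, 147.0, 597.0], [432.0, 132.0, 587.0], [436.0, 118.0, 571.0], [552.0, 160.0, 3.0], [554.0, 133.0, -1.0], [554.0, 105.0, -0.0]]
221 [[418.0, 182.0, 579.0], [414.0, 162.0, 602.0], [413.0, 145.0, 609.0], [416.0, 131.0, 596.0], [418.0, 116.0, 585.0], [420.0, 101.0, 575.0], [422.0, 85.0, 566.0], [425.0, 70.0, 552.0]]
229 [[404.0, 182.0, 576.0], [399.0, 160.0, 605.0], [399.0, 144.0, 608.0], [401.0, 129.0, 601.0], [403.0, 115.0, 591.0], [404.0, 99.0, 584.0], [407.0, 84.0, 571.0], [409.0, 69.0, 557.0]]
237 [[388.0, 180.0, 582.0], [386.0, 160.0, 601.0], [386.0, 144.0, 603.0], [387.0, 129.0, 599.0], [387.0, 113.0, 597.0], [388.0, 98.0, 591.0], [391.0, 84.0, 573.0], [394.0, 68.0, 559.0]]
245 [[375.0, 180.0, 577.0], [372.0, 160.0, 597.0], [373.0, 145.0, 597.0], [373.0, 129.0, 596.0], [373.0, 112.0, 601.0], [373.0, 97.0, 600.0], [375.0, 82.0, 585.0], [380.0, 68.0, 552.0]]
253 [[429.0, 292.0, -3.0], [360.0, 163.0, 581.0], [360.0, 146.0, 582.0], [358.0, 127.0, 602.0], [358.0, 111.0, 609.0], [358.0, 96.0, 608.0], [360.0, 81.0, 597.0], [366.0, 68.0, 547.0]]
261 [[404.0, 290.0, -0.0], [405.0, 263.0, -0.0], [405.0, 235.0, 2.0], [344.0, 126.0, 607.0], [343.0, 110.0, 614.0], [343.0, 94.0, 616.0], [344.0, 80.0, 608.0], [408.0, 101.0, -3.0]]
```

View pics/s5.png

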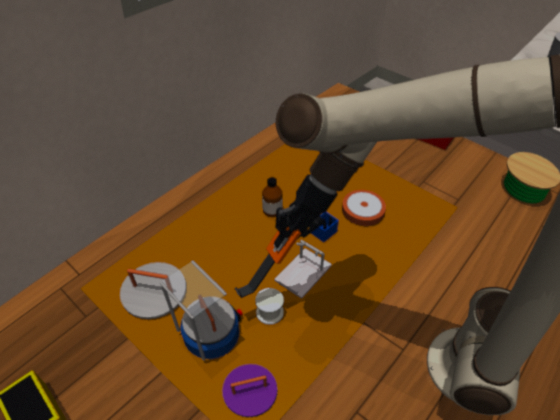

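Request:
move_arm(
  targets=[
    [-0.7, 0, 1, 0, 0, 0, 255],
    [-1.43, 0, 2.05, 0, 0, 0, 255],
    [-1.43, 0, 2.05, 0, 0, 0, 255],
    [0.1, 0, 3.1, 0, 0, 0, 255],
    [1.6, 0, 4.2, 0, 0, 0, 255],
    [1.8, 0, 4.3, 0, 0, 0, 255],
  ],
)

```text
clock: 8.02
position: [469.2, 190.5, 189.3]
ee_rot: [0.778, 0.552, 0.245, -0.174]
contact_force: [-0.3, 0.3, -2.2]
gripper_width: 13.7
```

```bash
cat > snap.py <<'E'
import sys
from plan import *
from ov import *
def snap(name,bar=None,z=115,bs=(170,215,310,355),bt=(150,150,290,290),ov=True):
    pos,e=lifterpose();print("L",pos.round(1),e.round(1));o=[];f=2.8
    for n,bx in(("side",bs),("top",bt)):
        p,_=arm.get_image(n);it=(lifter_items(pos,e) if ov else [])+(bar_items(bar,z) if bar is not None else [])
        o.append(draw(p,n,*bx,f,it))
    cv2.imwrite(name,np.hstack(o))
BAR=[518.3,328,np.radians(70.6)]
E
python3 - <<'E'
from snap import *
apply([1.8,0,4.3,0,0,0]);meas();snap("pics/a6.png",ov=False)
xl=np.array([np.cos(BAR[2]),np.sin(BAR[2])]);print("to go to bar x=5:",(np.array(BAR[:2])-lifterpose()[0][:2])@xl-5)
E
```

```text
t 8.03 F [-0.3  0.3 -2.2] w 13.7 err [ 0.2  0.8 -0. ] rot [ 0.  -0.  -0.1] J [ 0.38  0.13 -0.37 -0.67 -0.77 -1.86]
L [497.6 270.9  82.9] [70.6  0.  -0. ]
to go to bar x=5: 55.7631574424873
```

View pics/a6.png

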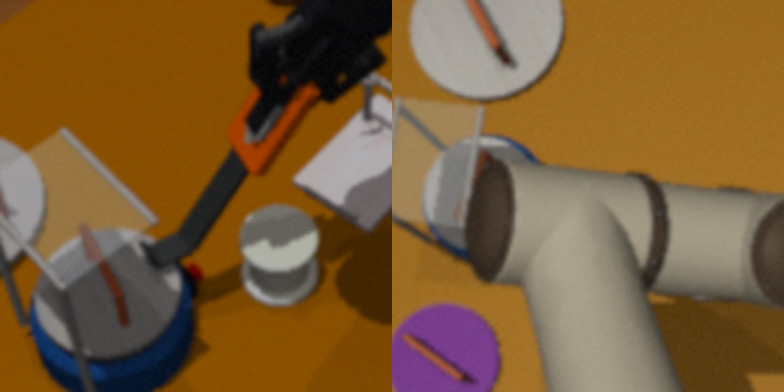

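Request:
move_arm(
  targets=[
    [0.8, 0, 0.6, 0, 0, 0, 255],
    [1.6, 0, 1.15, 0, 0, 0, 255],
    [2.5, 0, 1.75, 0, 0, 0, 255],
    [3.3, 0, 2.3, 0, 0, 0, 255],
    [4.1, 0, 2.9, 0, 0, 0, 255],
    [4.55, 0, 3.2, 0, 0, 0, 255],
    [4.55, 0, 3.2, 0, 0, 0, 255],
    [4.55, 0, 3.2, 0, 0, 0, 255],
  ],
)

```text
clock: 9.12
position: [487.4, 242.0, 189.1]
ee_rot: [0.778, 0.551, 0.245, -0.174]
contact_force: [0.5, -0.8, -2.3]
gripper_width: 13.1
```

Run:
```python
from snap import *
apply([4.55,0,3.2,0,0,0]);meas();snap("pics/a7.png",ov=False,bs=(170,255,240,325),bt=(150,170,220,240))
```

```text
t 9.12 F [ 0.5 -0.8 -2.3] w 13.1 err [-0.1 -0.1 -0.1] rot [ 0. -0.  0.] J [ 0.48  0.17 -0.33 -0.64 -0.71 -1.97]
L [516.1 323.3  82.7] [70.6  0.  -0. ]
```

```bash
python3 -c "
import cv2;p=cv2.imread('pics/a7.png');cv2.imwrite('pics/a7b.png',cv2.resize(p,None,fx=2,fy=2,interpolation=cv2.INTER_CUBIC))"
```

```text
(no output)
```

View pics/a7b.png

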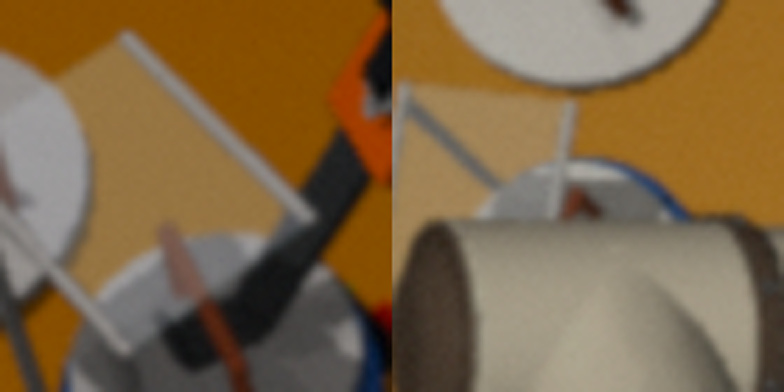

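Request:
move_arm(
  targets=[
    [0.29, 0, -0.41, 0, 0, 0, 255],
    [0.57, 0, -0.82, 0, 0, 0, 255],
    [0.86, 0, -1.23, 0, 0, 0, 255],
    [1.06, 0, -1.52, 0, 0, 0, 255],
    [1.15, 0, -1.64, 0, 0, 0, 255],
    [1.23, 0, -1.76, 0, 0, 0, 255],
    [1.32, 0, -1.88, 0, 0, 0, 255],
    [1.4, 0, -2, 0, 0, 0, 255],
    [1.49, 0, -2.13, 0, 0, 0, 255],
    [1.49, 0, -2.13, 0, 0, 0, 255],
  ],
)

```text
clock: 10.48
position: [487.3, 242.0, 214.9]
ee_rot: [0.778, 0.551, 0.245, -0.174]
contact_force: [-0.3, 0.1, -4.8]
gripper_width: 13.0
```

Run:
```python
from snap import *
apply([1.49,0,-2.13,0,0,0]);meas();snap("pics/a8.png",ov=False,bs=(170,255,240,325),bt=(150,170,220,240))
p=cv2.imread('pics/a8.png');cv2.imwrite('pics/a8b.png',cv2.resize(p,None,fx=2,fy=2,interpolation=cv2.INTER_CUBIC))
```

```text
t 10.47 F [-0.3  0.1 -4.8] w 13.0 err [-0.2 -0.1 -0.3] rot [ 0. -0.  0.] J [ 0.49  0.13 -0.31 -0.6  -0.75 -2.03]
L [516.1 323.3 108.7] [70.6  0.  -0. ]
```

View pics/a8b.png

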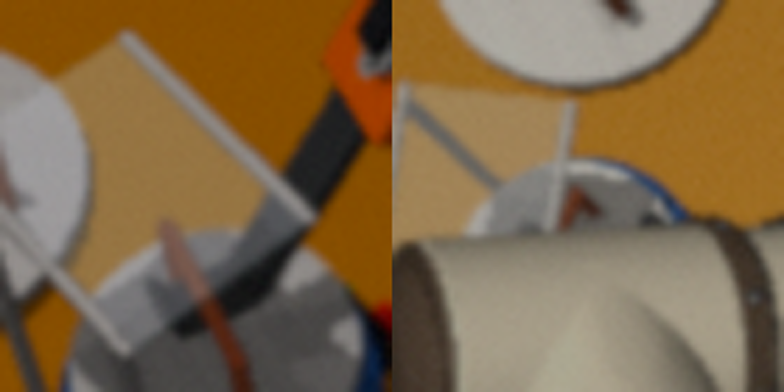

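Request:
move_arm(
  targets=[
    [0.06, 0, -0.08, 0, 0, 0, 255],
    [0.17, 0, -0.25, 0, 0, 0, 255],
    [0.32, 0, -0.45, 0, 0, 0, 255],
    [0.46, 0, -0.66, 0, 0, 0, 255],
    [0.6, 0, -0.86, 0, 0, 0, 255],
    [0.75, 0, -1.07, 0, 0, 0, 255],
    [0.89, 0, -1.27, 0, 0, 0, 255],
    [0.98, 0, -1.4, 0, 0, 0, 255],
    [1.03, 0, -1.48, 0, 0, 0, 255],
    [1.03, 0, -1.48, 0, 0, 0, 255],
  ],
)

```text
clock: 11.82
position: [487.5, 242.1, 233.3]
ee_rot: [0.778, 0.551, 0.245, -0.174]
contact_force: [0.1, -0.2, -3.5]
gripper_width: 13.3
```

Run:
```python
from snap import *
apply([1.03,0,-1.48,0,0,0]);meas();snap("pics/a9.png",ov=False,bs=(155,245,255,345),bt=(140,160,240,260))
p=cv2.imread('pics/a9.png');cv2.imwrite('pics/a9b.png',cv2.resize(p,None,fx=1.4,fy=1.4,interpolation=cv2.INTER_CUBIC))
```

```text
t 11.82 F [ 0.1 -0.2 -3.5] w 13.3 err [0.  0.  0.1] rot [-0.  0.  0.] J [ 0.5   0.11 -0.29 -0.58 -0.78 -2.07]
L [516.  323.3 126.8] [70.6  0.  -0. ]
```

View pics/a9b.png

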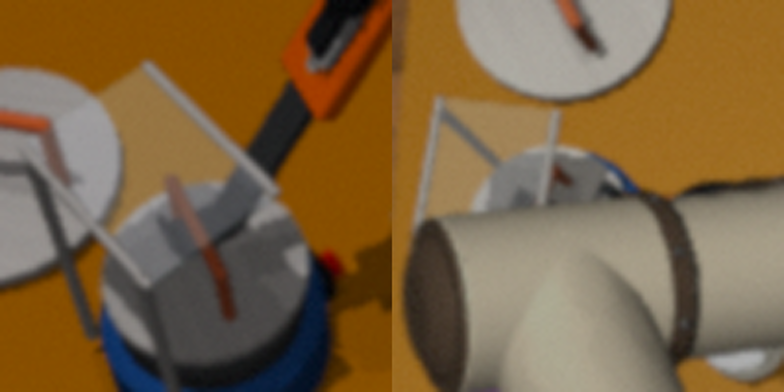

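```bash
cat >> plan.py <<'E'
def traj(T,N=20,g=255):
    "min-jerk rows to T, straight line + slerp"
    p,r=cmd();out=[]
    w=(r.inv()*T[1]).as_rotvec()
    for k in range(1,N+1):
        t=k/N;s=10*t**3-15*t**4+6*t**5
        out.append(row((p+(T[0]-p)*s,r*R.from_rotvec(w*s)),g))
    print(json.dumps(out));print("LAST",out[-1])
E
python3 - <<'E'
from plan import *
pos,e=lifterpose();L=np.array([np.cos(np.radians(70.6)),np.sin(np.radians(70.6)),0])
traj(lift(*(pos-120*L),70.6))
E
```

```text
[[-0.01, -0.0, -0.01, -0.0, 0.0, 0.0, 255], [-0.08, -0.0, -0.06, -0.0, 0.0, 0.0, 255], [-0.26, -0.0, -0.18, -0.0, 0.0, 0.0, 255], [-0.57, -0.0, -0.4, -0.0, 0.0, 0.0, 255], [-1.02, -0.0, -0.71, -0.0, 0.0, 0.0, 255], [-1.6, -0.0, -1.12, -0.0, 0.0, 0.0, 255], [-2.31, -0.0, -1.62, -0.0, 0.0, 0.0, 255], [-3.12, -0.0, -2.18, -0.0, 0.0, 0.0, 255], [-4.0, -0.0, -2.8, -0.0, 0.0, 0.0, 255], [-4.92, -0.0, -3.44, -0.0, 0.0, 0.0, 255], [-5.84, -0.0, -4.08, -0.0, 0.0, 0.0, 255], [-6.71, -0.0, -4.7, -0.0, 0.0, 0.0, 255], [-7.52, -0.0, -5.26, -0.0, 0.0, 0.0, 255], [-8.23, -0.0, -5.76, -0.0, 0.0, 0.0, 255], [-8.82, -0.0, -6.17, -0.0, 0.0, 0.0, 255], [-9.27, -0.0, -6.48, -0.0, 0.0, 0.0, 255], [-9.58, -0.0, -6.7, -0.0, 0.0, 0.0, 255], [-9.75, -0.0, -6.82, -0.0, 0.0, 0.0, 255], [-9.83, -0.0, -6.87, -0.0, 0.0, 0.0, 255], [-9.84, -0.0, -6.88, -0.0, 0.0, 0.0, 255]]
LAST [-9.84, -0.0, -6.88, -0.0, 0.0, 0.0, 255]
```

Request:
move_arm(
  targets=[
    [-0.01, 0, -0.01, 0, 0, 0, 255],
    [-0.08, 0, -0.06, 0, 0, 0, 255],
    [-0.26, 0, -0.18, 0, 0, 0, 255],
    [-0.57, 0, -0.4, 0, 0, 0, 255],
    [-1.02, 0, -0.71, 0, 0, 0, 255],
    [-1.6, 0, -1.12, 0, 0, 0, 255],
    [-2.31, 0, -1.62, 0, 0, 0, 255],
    [-3.12, 0, -2.18, 0, 0, 0, 255],
    [-4.0, 0, -2.8, 0, 0, 0, 255],
    [-4.92, 0, -3.44, 0, 0, 0, 255],
    [-5.84, 0, -4.08, 0, 0, 0, 255],
    [-6.71, 0, -4.7, 0, 0, 0, 255],
    [-7.52, 0, -5.26, 0, 0, 0, 255],
    [-8.23, 0, -5.76, 0, 0, 0, 255],
    [-8.82, 0, -6.17, 0, 0, 0, 255],
    [-9.27, 0, -6.48, 0, 0, 0, 255],
    [-9.58, 0, -6.7, 0, 0, 0, 255],
    [-9.75, 0, -6.82, 0, 0, 0, 255],
    [-9.83, 0, -6.87, 0, 0, 0, 255],
    [-9.84, 0, -6.88, 0, 0, 0, 255],
  ],
)

```text
clock: 14.42
position: [447.7, 128.9, 233.2]
ee_rot: [0.778, 0.551, 0.245, -0.174]
contact_force: [0.4, 0.3, -4.8]
gripper_width: 13.6
```

Run:
```python
from snap import *
apply([-9.84,0,-6.88,0,0,0]);meas();snap("pics/a10.png",ov=False,bs=(155,205,295,345),bt=(150,150,290,290))
pos,e=lifterpose();traj(lift(pos[0],pos[1]-30,pos[2]+35,70.6),10)
```

```text
t 14.43 F [ 0.4  0.3 -4.8] w 13.6 err [0.1 0.1 0. ] rot [ 0.  0. -0.] J [ 0.25  0.03 -0.36 -0.64 -0.92 -1.83]
L [476.2 210.  126.7] [70.6  0.  -0. ]
[[-0.0, 0.01, -0.04, -0.0, 0.0, 0.0, 255], [-0.02, 0.06, -0.26, -0.0, 0.0, 0.0, 255], [-0.05, 0.16, -0.73, -0.0, 0.0, 0.0, 255], [-0.1, 0.32, -1.43, -0.0, 0.0, 0.0, 255], [-0.16, 0.5, -2.24, -0.0, 0.0, 0.0, 255], [-0.22, 0.68, -3.06, -0.0, 0.0, 0.0, 255], [-0.27, 0.83, -3.76, -0.0, 0.0, 0.0, 255], [-0.3, 0.94, -4.23, -0.0, 0.0, 0.0, 255], [-0.31, 0.99, -4.45, -0.0, 0.0, 0.0, 255], [-0.32, 1.0, -4.49, -0.0, 0.0, 0.0, 255]]
LAST [-0.32, 1.0, -4.49, -0.0, 0.0, 0.0, 255]
```

View pics/a10.png

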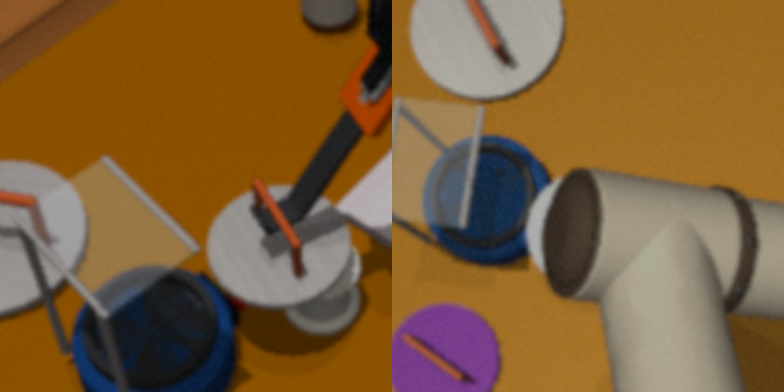

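Request:
move_arm(
  targets=[
    [0, 0.01, -0.04, 0, 0, 0, 255],
    [-0.02, 0.06, -0.26, 0, 0, 0, 255],
    [-0.05, 0.16, -0.73, 0, 0, 0, 255],
    [-0.1, 0.32, -1.43, 0, 0, 0, 255],
    [-0.16, 0.5, -2.24, 0, 0, 0, 255],
    [-0.22, 0.68, -3.06, 0, 0, 0, 255],
    [-0.27, 0.83, -3.76, 0, 0, 0, 255],
    [-0.3, 0.94, -4.23, 0, 0, 0, 255],
    [-0.31, 0.99, -4.45, 0, 0, 0, 255],
    [-0.32, 1, -4.5, 0, 0, 0, 255],
  ],
)

```text
clock: 15.78
position: [447.6, 98.7, 268.2]
ee_rot: [0.778, 0.551, 0.245, -0.174]
contact_force: [0.1, -0.9, -4.3]
gripper_width: 13.7
```

```bash
cat >> plan.py <<'E'
def traj2(T,N=40,split=20,g=255):
    p,r=cmd();w=(r.inv()*T[1]).as_rotvec();o=[]
    for k in range(1,N+1):
        t=k/N;s=10*t**3-15*t**4+6*t**5;o.append((p+(T[0]-p)*s,r*R.from_rotvec(w*s)))
    for i in range(0,N,split):
        rows=[row(q,g) for q in o[i:i+split]];print(json.dumps(rows));apply(rows[-1])
    setcmd(p,r)
E
python3 - <<'E'
from plan import *
apply([-.32,1,-4.5,0,0,0]);meas();print(lifterpose())
traj2(lift(477,-265,162,90))
E
```

```text
t 15.78 F [ 0.1 -0.9 -4.3] w 13.7 err [ 0. -0. -0.] rot [0. 0. 0.] J [ 0.18 -0.   -0.3  -0.62 -1.03 -1.83]
(array([476.17393743, 179.91753187, 161.76456179]), array([ 7.06110185e+01,  2.20211001e-02, -5.22804160e-03]))
[[-0.01, 0.0, -0.0, 0.0, 0.0, -0.0, 255], [-0.04, 0.02, -0.03, 0.0, 0.0, -0.0, 255], [-0.13, 0.07, -0.09, 0.0, 0.0, -0.1, 255], [-0.29, 0.15, -0.2, 0.1, 0.0, -0.1, 255], [-0.55, 0.28, -0.38, 0.2, 0.0, -0.3, 255], [-0.9, 0.47, -0.63, 0.3, 0.0, -0.4, 255], [-1.38, 0.72, -0.96, 0.5, 0.0, -0.6, 255], [-1.97, 1.03, -1.38, 0.6, 0.0, -0.9, 255], [-2.68, 1.4, -1.88, 0.9, 0.0, -1.3, 255], [-3.52, 1.83, -2.46, 1.2, 0.0, -1.6, 255], [-4.47, 2.33, -3.13, 1.5, 0.0, -2.1, 255], [-5.54, 2.89, -3.88, 1.8, 0.0, -2.6, 255], [-6.71, 3.5, -4.7, 2.2, 0.0, -3.1, 255], [-7.99, 4.16, -5.59, 2.6, 0.0, -3.7, 255], [-9.35, 4.87, -6.54, 3.1, 0.0, -4.4, 255], [-10.78, 5.62, -7.55, 3.5, 0.0, -5.0, 255], [-12.27, 6.4, -8.6, 4.0, 0.0, -5.7, 255], [-13.82, 7.2, -9.68, 4.5, 0.0, -6.5, 255], [-15.39, 8.03, -10.78, 5.0, 0.0, -7.2, 255], [-16.98, 8.85, -11.89, 5.6, 0.0, -7.9, 255]]
[[-1.68, 0.49, -1.18, 0
[... 157 characters left out ...]
 2.36, -5.66, 2.5, 0.0, -3.6, 255], [-9.51, 2.78, -6.66, 2.9, 0.0, -4.2, 255], [-10.85, 3.17, -7.61, 3.3, 0.0, -4.8, 255], [-12.1, 3.54, -8.48, 3.7, 0.0, -5.4, 255], [-13.23, 3.87, -9.27, 4.1, 0.0, -5.9, 255], [-14.24, 4.16, -9.98, 4.4, 0.0, -6.3, 255], [-15.12, 4.42, -10.6, 4.6, 0.0, -6.7, 255], [-15.87, 4.64, -11.12, 4.9, 0.0, -7.1, 255], [-16.5, 4.82, -11.56, 5.1, 0.0, -7.3, 255], [-17.0, 4.97, -11.91, 5.2, 0.0, -7.6, 255], [-17.38, 5.08, -12.18, 5.3, 0.0, -7.7, 255], [-17.65, 5.16, -12.37, 5.4, 0.0, -7.8, 255], [-17.82, 5.21, -12.49, 5.5, 0.0, -7.9, 255], [-17.91, 5.23, -12.55, 5.5, 0.0, -8.0, 255], [-17.95, 5.24, -12.58, 5.5, 0.0, -8.0, 255], [-17.95, 5.24, -12.58, 5.5, 0.0, -8.0, 255]]
```

Request:
move_arm(
  targets=[
    [-0.01, 0, 0, 0, 0, 0, 255],
    [-0.04, 0.02, -0.03, 0, 0, 0, 255],
    [-0.13, 0.07, -0.09, 0, 0, -0.1, 255],
    [-0.29, 0.15, -0.2, 0.1, 0, -0.1, 255],
    [-0.55, 0.28, -0.38, 0.2, 0, -0.3, 255],
    [-0.9, 0.47, -0.63, 0.3, 0, -0.4, 255],
    [-1.38, 0.72, -0.96, 0.5, 0, -0.6, 255],
    [-1.97, 1.03, -1.38, 0.6, 0, -0.9, 255],
    [-2.68, 1.4, -1.88, 0.9, 0, -1.3, 255],
    [-3.52, 1.83, -2.46, 1.2, 0, -1.6, 255],
    [-4.47, 2.33, -3.13, 1.5, 0, -2.1, 255],
    [-5.54, 2.89, -3.88, 1.8, 0, -2.6, 255],
    [-6.71, 3.5, -4.7, 2.2, 0, -3.1, 255],
    [-7.99, 4.16, -5.59, 2.6, 0, -3.7, 255],
    [-9.35, 4.87, -6.54, 3.1, 0, -4.4, 255],
    [-10.78, 5.62, -7.55, 3.5, 0, -5, 255],
    [-12.27, 6.4, -8.6, 4, 0, -5.7, 255],
    [-13.82, 7.2, -9.68, 4.5, 0, -6.5, 255],
    [-15.39, 8.03, -10.78, 5, 0, -7.2, 255],
    [-16.98, 8.85, -11.89, 5.6, 0, -7.9, 255],
  ],
)

```text
clock: 18.27
position: [462.8, -127.9, 268.4]
ee_rot: [0.729, 0.615, 0.23, -0.193]
contact_force: [0.7, 0.5, -5.0]
gripper_width: 13.5
```

Request:
move_arm(
  targets=[
    [-1.68, 0.49, -1.18, 0.5, 0, -0.8, 255],
    [-3.34, 0.98, -2.34, 1, 0, -1.5, 255],
    [-4.97, 1.46, -3.49, 1.5, 0, -2.2, 255],
    [-6.55, 1.92, -4.59, 2, 0, -2.9, 255],
    [-8.07, 2.36, -5.66, 2.5, 0, -3.6, 255],
    [-9.51, 2.78, -6.66, 2.9, 0, -4.2, 255],
    [-10.85, 3.17, -7.61, 3.3, 0, -4.8, 255],
    [-12.1, 3.54, -8.48, 3.7, 0, -5.4, 255],
    [-13.23, 3.87, -9.27, 4.1, 0, -5.9, 255],
    [-14.24, 4.16, -9.98, 4.4, 0, -6.3, 255],
    [-15.12, 4.42, -10.6, 4.6, 0, -6.7, 255],
    [-15.87, 4.64, -11.12, 4.9, 0, -7.1, 255],
    [-16.5, 4.82, -11.56, 5.1, 0, -7.3, 255],
    [-17, 4.97, -11.91, 5.2, 0, -7.6, 255],
    [-17.38, 5.08, -12.18, 5.3, 0, -7.7, 255],
    [-17.65, 5.16, -12.37, 5.4, 0, -7.8, 255],
    [-17.82, 5.21, -12.49, 5.5, 0, -7.9, 255],
    [-17.91, 5.23, -12.55, 5.5, 0, -8, 255],
    [-17.95, 5.24, -12.58, 5.5, 0, -8, 255],
    [-17.95, 5.24, -12.58, 5.5, 0, -8, 255],
  ],
)

```text
clock: 20.78
position: [476.9, -351.0, 268.5]
ee_rot: [0.674, 0.674, 0.213, -0.212]
contact_force: [0.4, -0.0, -4.0]
gripper_width: 13.6
```

Run:
```python
from snap import *
apply([-16.98,8.85,-11.89,5.6,0,-7.9]);apply([-17.95,5.24,-12.58,5.5,0,-8]);meas()
pos,e=lifterpose();print(pos,e)
im={}
for n in("side","top"):
    p,d=arm.get_image(n);np.save(n+"_p3.npy",p);np.save(n+"_X3.npy",cloud(n,d));im[n]=p
cv2.imwrite("pics/b1.png",np.hstack([cv2.resize(im["side"][120:260,290:430],None,fx=2.8,fy=2.8),cv2.resize(im["top"][180:320,310:450],None,fx=2.8,fy=2.8)]))
for n in im:
    X=np.load(n+"_X3.npy")
    m=(abs(X[...,2]-128)<6)&(np.hypot(X[...,0]-477,X[...,1]+260)<80);q=X[m]
    if len(q)>10:
        A=np.c_[q[:,:2]-q[:,:2].mean(0),np.ones(len(q))];print(n,len(q),"plane",np.linalg.lstsq(A,q[:,2],rcond=None)[0],cv2.minEnclosingCircle(q[:,:2].astype(np.float32)))
```

```text
t 20.77 F [ 0.4 -0.  -4. ] w 13.6 err [-0.   0.1  0.1] rot [ 0.  0. -0.] J [-0.63  0.53  0.39 -0.49 -1.79 -0.96]
[ 477.0014653  -264.9908595   161.97708292] [ 9.00022331e+01  1.54948864e-02 -2.63601629e-02]
side 767 plane [5.51343989e-03 1.03904151e-02 1.26171143e+02] ((476.4646911621094, -259.41717529296875), 61.03095245361328)
top 1132 plane [ 4.48551808e-03 -6.68777141e-03  1.27030039e+02] ((478.5196838378906, -261.15447998046875), 61.18245315551758)
```

View pics/b1.png

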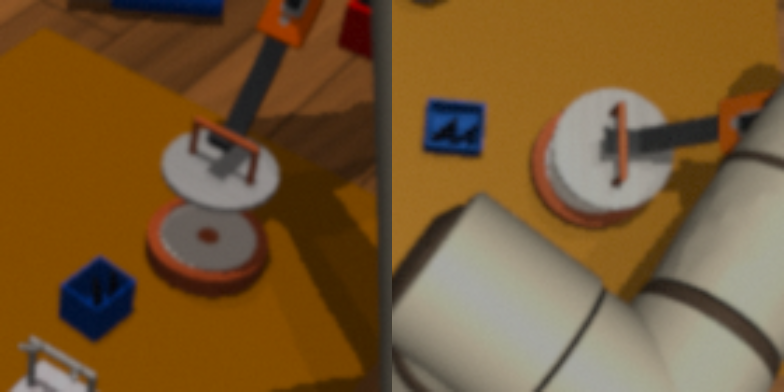

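Run:
```python
from plan import *
pos,e=lifterpose()
traj(lift(pos[0],pos[1],162-79,e[0]),18)
```

```text
[[-0.01, 0.0, 0.01, 0.0, 0.0, 0.0, 255], [-0.05, 0.0, 0.07, 0.0, 0.0, 0.0, 255], [-0.16, 0.0, 0.23, 0.0, 0.0, 0.0, 255], [-0.35, 0.0, 0.49, 0.0, 0.0, 0.0, 255], [-0.61, 0.0, 0.87, 0.0, 0.0, 0.0, 255], [-0.95, 0.0, 1.36, 0.0, 0.0, 0.0, 255], [-1.35, 0.0, 1.93, 0.0, 0.0, 0.0, 255], [-1.8, 0.0, 2.57, 0.0, 0.0, 0.0, 255], [-2.27, 0.0, 3.24, 0.0, 0.0, 0.0, 255], [-2.73, 0.0, 3.9, 0.0, 0.0, 0.0, 255], [-3.18, 0.0, 4.54, 0.0, 0.0, 0.0, 255], [-3.58, 0.0, 5.11, 0.0, 0.0, 0.0, 255], [-3.92, 0.0, 5.6, 0.0, 0.0, 0.0, 255], [-4.19, 0.0, 5.98, 0.0, 0.0, 0.0, 255], [-4.37, 0.0, 6.24, 0.0, 0.0, 0.0, 255], [-4.48, 0.0, 6.4, 0.0, 0.0, 0.0, 255], [-4.52, 0.0, 6.46, 0.0, 0.0, 0.0, 255], [-4.53, 0.0, 6.47, 0.0, 0.0, 0.0, 255]]
LAST [-4.53, 0.0, 6.47, 0.0, 0.0, 0.0, 255]
```

Request:
move_arm(
  targets=[
    [-0.01, 0, 0.01, 0, 0, 0, 255],
    [-0.05, 0, 0.07, 0, 0, 0, 255],
    [-0.16, 0, 0.23, 0, 0, 0, 255],
    [-0.35, 0, 0.49, 0, 0, 0, 255],
    [-0.61, 0, 0.87, 0, 0, 0, 255],
    [-0.95, 0, 1.36, 0, 0, 0, 255],
    [-1.35, 0, 1.93, 0, 0, 0, 255],
    [-1.8, 0, 2.57, 0, 0, 0, 255],
    [-2.27, 0, 3.24, 0, 0, 0, 255],
    [-2.73, 0, 3.9, 0, 0, 0, 255],
    [-3.18, 0, 4.54, 0, 0, 0, 255],
    [-3.58, 0, 5.11, 0, 0, 0, 255],
    [-3.92, 0, 5.6, 0, 0, 0, 255],
    [-4.19, 0, 5.98, 0, 0, 0, 255],
    [-4.37, 0, 6.24, 0, 0, 0, 255],
    [-4.48, 0, 6.4, 0, 0, 0, 255],
    [-4.53, 0, 6.47, 0, 0, 0, 255],
  ],
)

```text
clock: 23.0
position: [477.0, -351.1, 189.5]
ee_rot: [0.674, 0.674, 0.213, -0.212]
contact_force: [-0.4, 0.6, -3.9]
gripper_width: 13.4
```

Request:
move_arm(
  targets=[
    [-0.06, 0, 0.08, 0, 0, 0, 255],
    [-0.11, 0, 0.16, 0, 0, 0, 255],
    [-0.17, 0, 0.25, 0, 0, 0, 255],
    [-0.23, 0, 0.33, 0, 0, 0, 255],
    [-0.29, 0, 0.41, 0, 0, 0, 255],
    [-0.34, 0, 0.49, 0, 0, 0, 255],
    [-0.4, 0, 0.57, 0, 0, 0, 255],
    [-0.46, 0, 0.66, 0, 0, 0, 255],
    [-0.52, 0, 0.74, 0, 0, 0, 255],
    [-0.57, 0, 0.82, 0, 0, 0, 255],
    [-0.57, 0, 0.82, 0, 0, 0, 255],
  ],
)

```text
clock: 24.38
position: [477.0, -351.0, 179.4]
ee_rot: [0.674, 0.674, 0.213, -0.213]
contact_force: [0.2, -0.0, -2.7]
gripper_width: 13.3
```

Run:
```python
from snap import *
apply([-4.53,0,6.47,0,0,0]);apply([-.57,0,.82,0,0,0]);meas()
pos,e=lifterpose();print(pos,e)
im={}
for n in("side","top"):
    p,d=arm.get_image(n);X=cloud(n,d);im[n]=p
    m=(abs(X[...,2]-42)<5)&(np.hypot(X[...,0]-477,X[...,1]+260)<75);q=X[m]
    A=np.c_[q[:,:2]-q[:,:2].mean(0),np.ones(len(q))];print(n,len(q),"plane",np.linalg.lstsq(A,q[:,2],rcond=None)[0],cv2.minEnclosingCircle(q[:,:2].astype(np.float32)))
cv2.imwrite("pics/b2.png",np.hstack([cv2.resize(im["side"][150:250,310:410],None,fx=4,fy=4),cv2.resize(im["top"][180:280,330:430],None,fx=4,fy=4)]))
```

```text
t 24.38 F [ 0.2 -0.  -2.7] w 13.3 err [-0.   0.1 -0. ] rot [0. 0. 0.] J [-0.63  0.59  0.27 -0.48 -1.63 -0.87]
[ 477.04239671 -264.97795033   73.00850331] [ 9.00022331e+01  1.54948864e-02 -2.63601629e-02]
side 725 plane [-4.72389131e-04  1.01656579e-03  4.11775219e+01] ((476.4703674316406, -259.0657653808594), 61.66846466064453)
top 885 plane [-2.01519567e-03  8.93964287e-04  4.15834167e+01] ((478.82757568359375, -259.87445068359375), 61.58592987060547)
```

View pics/b2.png

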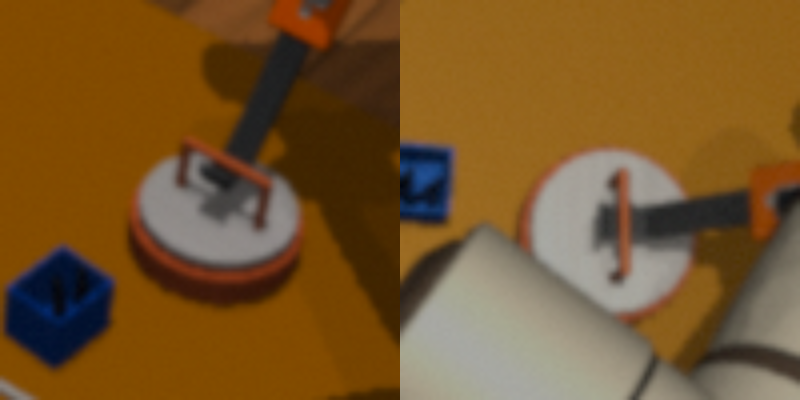

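Request:
move_arm(
  targets=[
    [-0.2, 0, 0.29, 0, 0, 0, 255],
    [-0.5, 0, 0.7, 0, 0, 0, 255],
    [-0.8, 0, 1.15, 0, 0, 0, 255],
    [-0.8, 0, 1.15, 0, 0, 0, 255],
    [-0.8, 0, 1.15, 0, 0, 0, 255],
    [-1.2, 0, 0.86, 0, 0, 0, 255],
    [-1.8, 0, 0.45, 0, 0, 0, 255],
    [-2.5, 0, -0.04, 0, 0, 0, 255],
    [-3.3, 0, -0.6, 0, 0, 0, 255],
    [-4.2, 0, -1.23, 0, 0, 0, 255],
    [-5.5, 0, -2.14, 0, 0, 0, 255],
    [-7, 0, -3.2, 0, 0, 0, 255],
    [-8.2, 0, -4.03, 0, 0, 0, 255],
    [-9, 0, -4.6, 0, 0, 0, 255],
    [-9, 0, -4.6, 0, 0, 0, 255],
  ],
)

```text
clock: 26.35
position: [476.9, -451.8, 165.1]
ee_rot: [0.675, 0.674, 0.213, -0.213]
contact_force: [-0.5, 0.1, -2.2]
gripper_width: 12.8
```

Run:
```python
from snap import *
apply([-9,0,-4.6,0,0,0]);meas()
pos,e=lifterpose();print(pos,e)
im={}
for n in("side","top"):
    p,d=arm.get_image(n);X=cloud(n,d);im[n]=p
    m=(abs(X[...,2]-42)<5)&(np.hypot(X[...,0]-477,X[...,1]+260)<75);q=X[m]
    A=np.c_[q[:,:2]-q[:,:2].mean(0),np.ones(len(q))];print(n,len(q),"plane",np.linalg.lstsq(A,q[:,2],rcond=None)[0],cv2.minEnclosingCircle(q[:,:2].astype(np.float32)))
cv2.imwrite("pics/b3.png",np.hstack([cv2.resize(im["side"][130:270,300:440],None,fx=2.8,fy=2.8),cv2.resize(im["top"][160:300,330:470],None,fx=2.8,fy=2.8)]))
traj(lift(pos[0],pos[1],165,e[0]),10)
```

```text
t 26.35 F [-0.5  0.1 -2.2] w 12.8 err [-0.1 -0.6 -0.5] rot [-0.  0.  0.] J [-0.73  0.74  0.49 -0.45 -1.74 -0.82]
[ 477.05271233 -365.08991653   59.094693  ] [ 9.00022331e+01  1.54948864e-02 -2.63601629e-02]
side 777 plane [-1.28350619e-03 -1.38993847e-03  4.12551679e+01] ((476.97821044921875, -259.6266174316406), 61.281307220458984)
top 238 plane [-9.48535816e-03 -9.79804482e-03  4.15759877e+01] ((493.17181396484375, -254.34042358398438), 58.55340576171875)
[[0.05, 0.0, -0.07, 0.0, 0.0, 0.0, 255], [0.35, 0.0, -0.5, 0.0, 0.0, 0.0, 255], [0.99, 0.0, -1.41, 0.0, 0.0, 0.0, 255], [1.93, 0.0, -2.75, 0.0, 0.0, 0.0, 255], [3.03, 0.0, -4.34, 0.0, 0.0, 0.0, 255], [4.14, 0.01, -5.92, 0.0, 0.0, 0.0, 255], [5.08, 0.01, -7.26, 0.0, 0.0, 0.0, 255], [5.72, 0.01, -8.17, 0.0, 0.0, 0.0, 255], [6.02, 0.01, -8.6, 0.0, 0.0, 0.0, 255], [6.07, 0.01, -8.68, 0.0, 0.0, 0.0, 255]]
LAST [6.07, 0.01, -8.68, 0.0, 0.0, 0.0, 255]
```

View pics/b3.png

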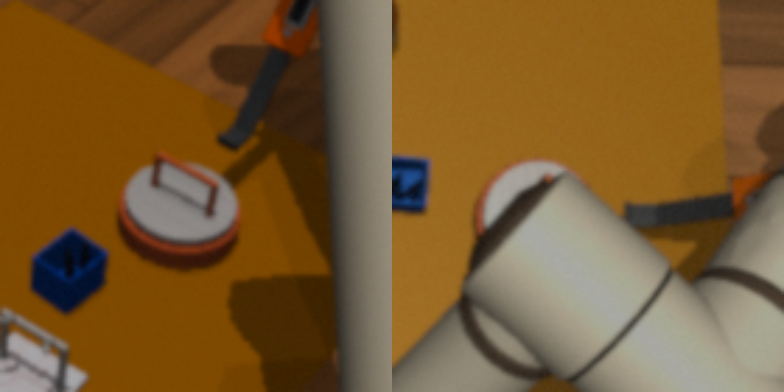

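Request:
move_arm(
  targets=[
    [0.05, 0, -0.07, 0, 0, 0, 255],
    [0.35, 0, -0.5, 0, 0, 0, 255],
    [0.99, 0, -1.41, 0, 0, 0, 255],
    [1.93, 0, -2.75, 0, 0, 0, 255],
    [3.03, 0, -4.34, 0, 0, 0, 255],
    [4.14, 0, -5.92, 0, 0, 0, 255],
    [5.08, 0, -7.26, 0, 0, 0, 255],
    [5.72, 0, -8.17, 0, 0, 0, 255],
    [6.07, 0, -8.68, 0, 0, 0, 255],
  ],
)

```text
clock: 27.58
position: [477.0, -451.2, 272.2]
ee_rot: [0.674, 0.675, 0.213, -0.212]
contact_force: [0.2, 0.1, -2.8]
gripper_width: 13.2
```

Run:
```python
from plan import *
apply([6.07,0,-8.68,0,0,0]);meas()
traj(lift(466.25,73.1,150,93.0),20)
```

```text
t 27.57 F [ 0.2  0.1 -2.8] w 13.2 err [ 0.  -0.   0.7] rot [-0. -0. -0.] J [-0.73  0.67  0.64 -0.47 -1.93 -0.92]
[[0.04, -0.0, 0.03, 0.0, 0.0, -0.0, 255], [0.3, -0.01, 0.23, 0.0, 0.0, -0.0, 255], [0.93, -0.02, 0.7, 0.0, 0.0, -0.1, 255], [2.03, -0.04, 1.53, 0.1, 0.0, -0.1, 255], [3.63, -0.06, 2.73, 0.2, 0.0, -0.3, 255], [5.72, -0.1, 4.3, 0.3, 0.0, -0.4, 255], [8.24, -0.15, 6.2, 0.4, 0.0, -0.6, 255], [11.13, -0.2, 8.37, 0.6, 0.0, -0.8, 255], [14.26, -0.25, 10.73, 0.7, 0.0, -1.0, 255], [17.52, -0.31, 13.18, 0.9, 0.0, -1.2, 255], [20.79, -0.37, 15.64, 1.0, 0.0, -1.4, 255], [23.92, -0.42, 17.99, 1.2, 0.0, -1.7, 255], [26.81, -0.47, 20.16, 1.3, 0.0, -1.9, 255], [29.33, -0.52, 22.06, 1.5, 0.0, -2.0, 255], [31.42, -0.56, 23.63, 1.6, 0.0, -2.2, 255], [33.02, -0.58, 24.84, 1.6, 0.0, -2.3, 255], [34.12, -0.6, 25.66, 1.7, 0.0, -2.4, 255], [34.75, -0.61, 26.14, 1.7, 0.0, -2.4, 255], [35.01, -0.62, 26.33, 1.7, 0.0, -2.4, 255], [35.05, -0.62, 26.36, 1.7, 0.0, -2.4, 255]]
LAST [35.05, -0.62, 26.36, 1.7, 0.0, -2.4, 255]
```

Request:
move_arm(
  targets=[
    [0.04, 0, 0.03, 0, 0, 0, 255],
    [0.3, 0, 0.23, 0, 0, 0, 255],
    [0.93, 0, 0.7, 0, 0, -0.1, 255],
    [2.03, 0, 1.53, 0.1, 0, -0.1, 255],
    [3.63, -0.1, 2.73, 0.2, 0, -0.3, 255],
    [5.72, -0.1, 4.3, 0.3, 0, -0.4, 255],
    [8.24, -0.15, 6.2, 0.4, 0, -0.6, 255],
    [11.13, -0.2, 8.37, 0.6, 0, -0.8, 255],
    [14.26, -0.25, 10.73, 0.7, 0, -1, 255],
    [17.52, -0.3, 13.18, 0.9, 0, -1.2, 255],
    [20.8, -0.37, 15.64, 1, 0, -1.4, 255],
    [23.9, -0.42, 18, 1.2, 0, -1.7, 255],
    [26.8, -0.47, 20.16, 1.3, 0, -1.9, 255],
    [29.3, -0.52, 22.06, 1.5, 0, -2, 255],
    [31.4, -0.56, 23.63, 1.6, 0, -2.2, 255],
    [33, -0.58, 24.84, 1.6, 0, -2.3, 255],
    [34.1, -0.6, 25.66, 1.7, 0, -2.4, 255],
    [34.75, -0.61, 26.14, 1.7, 0, -2.4, 255],
    [35.05, -0.62, 26.36, 1.7, 0, -2.4, 255],
    [35.05, -0.62, 26.36, 1.7, 0, -2.4, 255],
  ],
)

```text
clock: 30.08
position: [470.8, -13.1, 256.4]
ee_rot: [0.657, 0.691, 0.207, -0.218]
contact_force: [0.2, -0.7, -1.7]
gripper_width: 13.1
```

Run:
```python
from snap import *
apply([35.05,-.62,26.36,1.7,0,-2.4]);meas()
snap("pics/b4.png",bs=(230,180,370,320),bt=(230,180,370,320))
traj(lift(466.25,73.1,40,93.02),10)
```

```text
t 30.07 F [ 0.2 -0.7 -1.7] w 13.1 err [ 0.1 -0.2 -0.1] rot [ 0. -0.  0.] J [-0.11  0.22 -0.08 -0.61 -1.41 -1.27]
L [466.3  73.1 150. ] [92.9  0.  -0. ]
[[-0.05, 0.0, 0.08, 0.0, 0.0, -0.0, 255], [-0.37, 0.0, 0.52, 0.0, 0.0, -0.0, 255], [-1.03, 0.0, 1.47, 0.0, 0.0, -0.0, 255], [-2.0, 0.0, 2.86, 0.0, 0.0, -0.0, 255], [-3.15, 0.0, 4.51, 0.0, 0.0, -0.0, 255], [-4.31, 0.0, 6.15, 0.0, 0.0, -0.0, 255], [-5.28, 0.0, 7.54, 0.0, 0.0, -0.0, 255], [-5.94, 0.0, 8.49, 0.0, 0.0, -0.1, 255], [-6.25, 0.0, 8.94, 0.1, 0.0, -0.1, 255], [-6.31, 0.0, 9.02, 0.1, 0.0, -0.1, 255]]
LAST [-6.31, 0.0, 9.02, 0.1, 0.0, -0.1, 255]
```

View pics/b4.png

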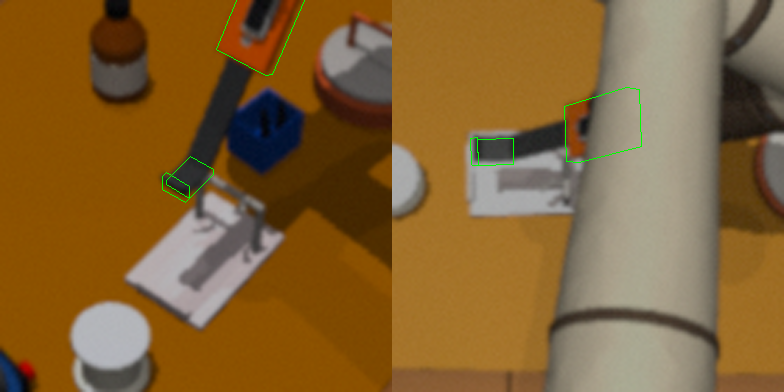

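Request:
move_arm(
  targets=[
    [-0.05, 0, 0.08, 0, 0, 0, 255],
    [-0.37, 0, 0.52, 0, 0, 0, 255],
    [-1.03, 0, 1.47, 0, 0, 0, 255],
    [-2, 0, 2.86, 0, 0, 0, 255],
    [-3.15, 0, 4.5, 0, 0, 0, 255],
    [-4.31, 0, 6.15, 0, 0, 0, 255],
    [-5.28, 0, 7.54, 0, 0, 0, 255],
    [-5.94, 0, 8.49, 0, 0, 0, 255],
    [-6.31, 0, 9.02, 0.1, 0, -0.1, 255],
    [-6.31, 0, 9.02, 0.1, 0, -0.1, 255],
  ],
)

```text
clock: 31.42
position: [470.8, -12.9, 146.1]
ee_rot: [0.656, 0.692, 0.207, -0.218]
contact_force: [-0.0, 0.3, -1.7]
gripper_width: 13.0
```

Run:
```python
from snap import *
apply([-6.31,0,9.02,.1,0,-.1]);meas()
snap("pics/b5.png",ov=False,bs=(240,180,350,290),bt=(230,180,340,290))
traj(lift(466.25,73.1,10,93.02),10)
```

```text
t 31.43 F [-0.   0.3 -1.7] w 13.0 err [ 0.1 -0.  -0.2] rot [0. 0. 0.] J [-0.11  0.34 -0.21 -0.65 -1.22 -1.11]
L [466.1  73.1  39.9] [93.1  0.   0. ]
[[-0.01, 0.0, 0.02, -0.0, 0.0, 0.0, 255], [-0.1, 0.0, 0.14, -0.0, 0.0, 0.0, 255], [-0.28, 0.0, 0.4, -0.0, 0.0, 0.0, 255], [-0.55, 0.0, 0.78, -0.0, 0.0, 0.0, 255], [-0.86, 0.0, 1.23, -0.0, 0.0, 0.0, 255], [-1.17, 0.0, 1.67, -0.0, 0.0, 0.0, 255], [-1.44, 0.0, 2.05, -0.0, 0.0, 0.0, 255], [-1.62, 0.0, 2.31, -0.0, 0.0, 0.0, 255], [-1.7, 0.0, 2.43, -0.0, 0.0, 0.0, 255], [-1.72, 0.0, 2.45, -0.0, 0.0, 0.0, 255]]
LAST [-1.72, 0.0, 2.45, -0.0, 0.0, 0.0, 255]
```

View pics/b5.png

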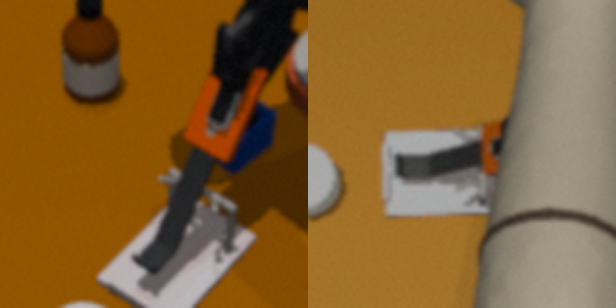

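The shank is between the prongs (side view), with no contact force. I'll keep going down slowly.

Request:
move_arm(
  targets=[
    [-0.1, 0, 0.14, 0, 0, 0, 255],
    [-0.28, 0, 0.4, 0, 0, 0, 255],
    [-0.55, 0, 0.78, 0, 0, 0, 255],
    [-0.86, 0, 1.23, 0, 0, 0, 255],
    [-1.17, 0, 1.67, 0, 0, 0, 255],
    [-1.44, 0, 2.05, 0, 0, 0, 255],
    [-1.62, 0, 2.31, 0, 0, 0, 255],
    [-1.72, 0, 2.45, 0, 0, 0, 255],
    [-1.72, 0, 2.45, 0, 0, 0, 255],
  ],
)

```text
clock: 32.65
position: [470.8, -12.9, 116.4]
ee_rot: [0.656, 0.692, 0.207, -0.218]
contact_force: [-0.1, -0.2, -2.3]
gripper_width: 13.4
```

Run:
```python
from snap import *
apply([-1.72,0,2.45,0,0,0]);meas();print(lifterpose())
```

```text
t 32.65 F [-0.1 -0.2 -2.3] w 13.4 err [ 0.  -0.  -0.1] rot [ 0. -0.  0.] J [-0.12  0.38 -0.23 -0.66 -1.17 -1.06]
(array([466.10386891,  73.02209029,   9.9855544 ]), array([9.30825507e+01, 1.64104069e-02, 1.50350592e-02]))
```

Free so far. The last 2 mm goes in small steps until it touches.

Request:
move_arm(
  targets=[
    [-0.03, 0, 0.05, 0, 0, 0, 255],
    [-0.06, 0, 0.09, 0, 0, 0, 255],
    [-0.09, 0, 0.13, 0, 0, 0, 255],
    [-0.12, 0, 0.17, 0, 0, 0, 255],
    [-0.13, 0, 0.18, 0, 0, 0, 255],
    [-0.13, 0, 0.18, 0, 0, 0, 255],
  ],
)

```text
clock: 33.4
position: [470.8, -12.6, 114.6]
ee_rot: [0.656, 0.692, 0.207, -0.218]
contact_force: [1.0, 1.3, 1.6]
gripper_width: 13.1
```

Run:
```python
from snap import *
apply([-.13,0,.18,0,0,0]);meas();print(lifterpose())
snap("pics/b6.png",ov=False,bs=(240,180,350,290),bt=(230,180,340,290))
```

```text
t 33.4 F [1.  1.3 1.6] w 13.1 err [0.1 0.4 0.4] rot [-0.  0. -0.] J [-0.12  0.39 -0.24 -0.66 -1.16 -1.06]
(array([466.1050669 ,  72.9890109 ,   7.76544082]), array([9.30825507e+01, 1.64104069e-02, 1.50350592e-02]))
L [466.1  73.    7.8] [93.1  0.   0. ]
```

View pics/b6.png

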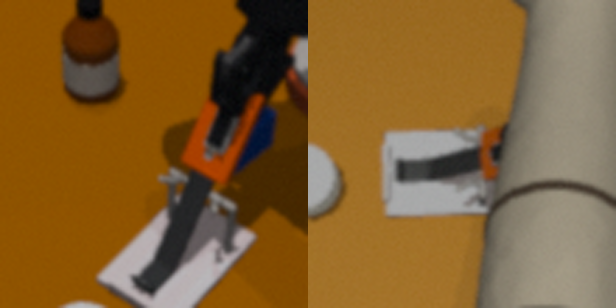

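The foot is down on the base (force went from -2.3 to +1.6 N). I'll open gradually.

Request:
move_arm(
  targets=[
    [0, 0, 0, 0, 0, 0, 215],
    [0, 0, 0, 0, 0, 0, 200],
    [0, 0, 0, 0, 0, 0, 180],
    [0, 0, 0, 0, 0, 0, 140],
    [0, 0, 0, 0, 0, 0, 80],
    [0, 0, 0, 0, 0, 0, 0],
    [0, 0, 0, 0, 0, 0, 0],
    [0, 0, 0, 0, 0, 0, 0],
    [0, 0, 0, 0, 0, 0, 0],
  ],
)

```text
clock: 34.62
position: [470.8, -13.0, 114.2]
ee_rot: [0.656, 0.692, 0.207, -0.218]
contact_force: [-0.2, -0.3, 1.0]
gripper_width: 85.6
```

Run:
```python
from snap import *
meas();snap("pics/b7.png",ov=False,bs=(240,180,350,290),bt=(230,180,340,290))
```

```text
t 34.62 F [-0.2 -0.3  1. ] w 85.6 err [ 0. -0.  0.] rot [-0. -0.  0.] J [-0.12  0.39 -0.24 -0.66 -1.16 -1.06]
L [466.1  73.    7.8] [93.1  0.   0. ]
```

View pics/b7.png

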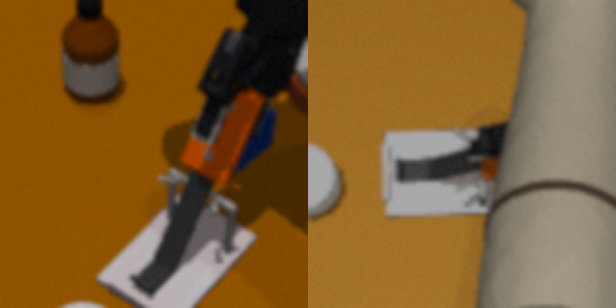

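Released, and the lifter stands. I'll back out straight along the fingers, then move clear.

Request:
move_arm(
  targets=[
    [0, 0, -1, 0, 0, 0, 0],
    [0, 0, -3, 0, 0, 0, 0],
    [0, 0, -5.5, 0, 0, 0, 0],
    [0, 0, -8.5, 0, 0, 0, 0],
    [0, 0, -11.5, 0, 0, 0, 0],
    [0, 0, -14, 0, 0, 0, 0],
    [-6, -5, -19, 0, 0, 0, 0],
    [-11, -10, -23, 0, 0, 0, 0],
    [-15, -14, -26, 0, 0, 0, 0],
    [-18, -17, -28, 0, 0, 0, 0],
    [-18, -17, -28, 0, 0, 0, 0],
    [-18, -17, -28, 0, 0, 0, 0],
  ],
)

```text
clock: 36.22
position: [316.3, -331.6, 240.5]
ee_rot: [0.658, 0.691, 0.207, -0.218]
contact_force: [0.7, 0.7, -0.5]
gripper_width: 85.1
```

Run:
```python
from snap import *
apply([-18,-17,-28,0,0,0]);meas()
im={}
r=np.load("rest.npy")
for n in("side","top"):
    p,d=arm.get_image(n);X=cloud(n,d);im[n]=p;cv2.imwrite(f"pics/{n}_end.png",p)
    m=(abs(X[...,2]-42)<5)&(np.hypot(X[...,0]-477,X[...,1]+260)<75);q=X[m]
    A=np.c_[q[:,:2]-q[:,:2].mean(0),np.ones(len(q))];print(n,len(q),"plane",np.linalg.lstsq(A,q[:,2],rcond=None)[0].round(4),cv2.minEnclosingCircle(q[:,:2].astype(np.float32)))
    o=np.load(n+"_p.npy"); df=cv2.absdiff(o,p).max(2); 
    a=[cv2.resize(v[190:300,240:350],None,fx=3.6,fy=3.6,interpolation=cv2.INTER_CUBIC) for v in(o,p)]
    cv2.imwrite(f"pics/cmp_{n}.png",np.hstack(a))
```

```text
t 36.23 F [ 0.7  0.7 -0.5] w 85.1 err [-1.3 -1.9  0.1] rot [-0.1 -0.   0.2] J [-0.75  0.37  0.03 -0.41 -1.68 -0.72]
side 782 plane [1.40000e-03 5.00000e-04 4.10491e+01] ((478.081298828125, -259.91729736328125), 62.127811431884766)
top 1114 plane [-2.0000e-03  1.2000e-03  4.1687e+01] ((479.30859375, -261.40533447265625), 62.05142593383789)
```

View pics/cmp_side.png

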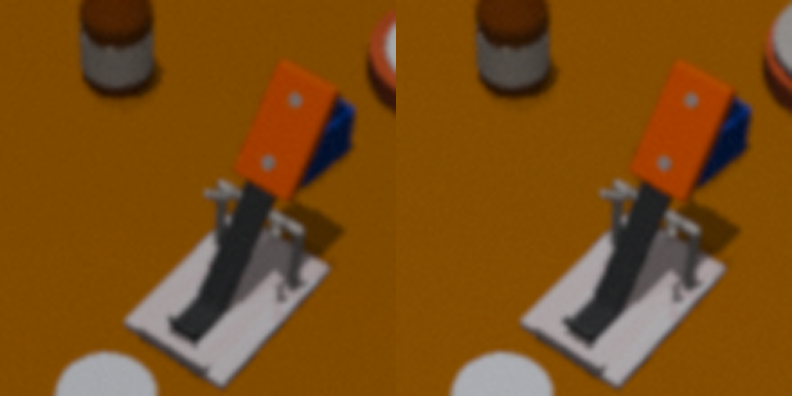

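View pics/cmp_top.png

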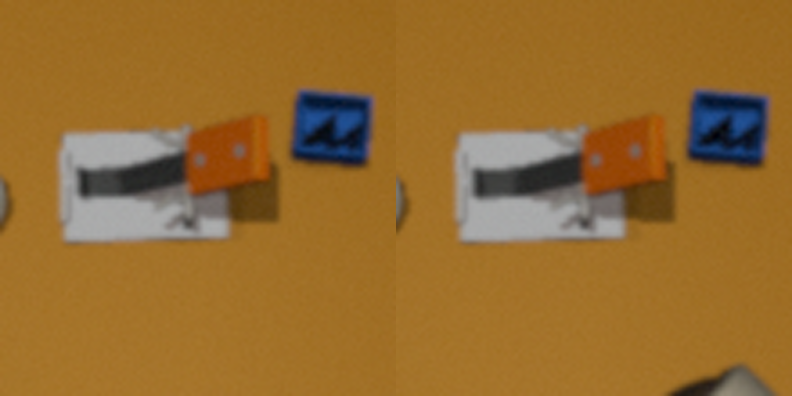

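View pics/side_end.png

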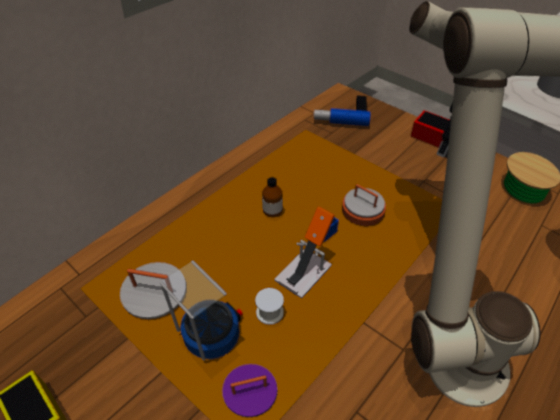

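The lid is on the stand at (364,203), and the pot is open. The lifter matches its first pictures, and flux, reel and carton are where they were. I'll let the arm settle, then hand in.

Request:
move_arm(
  targets=[
    [0, 0, 0, 0, 0, 0, 0],
    [0, 0, 0, 0, 0, 0, 0],
    [0, 0, 0, 0, 0, 0, 0],
  ],
)

```text
clock: 36.7
position: [318.0, -329.2, 240.6]
ee_rot: [0.656, 0.693, 0.207, -0.218]
contact_force: [-0.6, -0.1, -0.2]
gripper_width: 85.5
```

```bash
python3 -c "
from bench import arm
print(arm.job_done())"
```

```text
the job is handed in; nothing more can be done
None
```

The lid is on the middle of the cooling stand, and the lifter is back in its rest the way it stood. I handed the job in at about 37 s of the 69 s allowed.

I took the lifter, hooked the lid's bar and lifted it about 20 mm. I drew it out from under the guard, carried it slowly to the stand, unhooked it and put the lifter back. I then backed the arm well clear.

**Lid:** it lies level, with its top at 41–42 mm against the 42 mm expected. Its centre measures (478–479, -260 to -261) against the stand's (477, -260), so it is about 2 mm off at most.

**Lifter and bystanders:** the lifter looks the same in the before and after pictures from both cameras. Flux bottle, reel and carton show no movement.

**Forces:** every reading was about 5.5 N or less, and I saw no sign of the robot touching the lid, pot or guard.

**Disagreements:**
- The two cameras differ by 1–3 mm, as the stated calibration allows.
- An early fit of the grip by its colour was poor, so I used the rest's corners instead.
- Some of the networks' pot and stand points were off by 10–20 mm, so I relied on my own measurements from the images and depth.

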